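# Load a gear-train cartridge and clamp it home

## Robot

A 6-joint arm with a two-finger parallel gripper is mounted at the origin on the work surface. World frame = base frame: x ahead of the robot, y to its left, z up, the work surface at z = 0. Lengths are in m, angles in degrees, forces in N, time in s.
With the tool pointing down it reaches from about 0.375 to 0.9 m from the base axis. Payload 3.1 kg.
Tool frame: the origin (TCP) lies at the very end of the fingers, on their centre line; the grasp point (between the pads) lies 19 mm behind it (bot.grip_point_offset is the distance from the TCP to the grasp point, in m); z points along the fingers, x is the direction in which the jaws open and shut, and the axes are right-handed (so a half turn about z gives the same grasp; the last joint's range is limited). The gripper opens to 87 mm and grips with 3 to 60 N. Pads are 19 mm wide; open, the fingers measure 117 mm over their backs; the gripper's body (75 mm by 190 mm) begins 51 mm behind the grasp point.
Start: joints at [65.518, 30.224, 82.088, -0, 67.689, -10.227], TCP at [0.154, 0.606, 0.223] pointing down, gripper open.
Joint ranges: [-176.69, 176.69], [-43.24, 126.21], [12.49, 139.97], [-82, 262], [0, 151.66], [-163.58, 163.58]. Speed limits (degrees/s): [159.86, 159.86, 180, 180, 180, 180].

## Interface

Orientations are given as a 3x3 rotation matrix whose columns are the frame's x, y, z axes.
In Python, from rig import bot, capture, recognise, place_of gives the robot as it stands.
- The arm moves only by the tool send_rows, never from a script. Its argument "motion" is a list of rows, each a list of 2 entries, a list of its own where there are three numbers: the shift along the tool's x, y, z in mm, then the turn about the tool's z in rad. A call has exactly 5 rows; each row shifts and turns the pose as measured when the row begins, along the tool's axes as they then stand; what a row does not reach is not made up. A row lasts 1/12 s, in which the tool goes at most 41.7 mm and 7.16 degrees, less where a joint would pass 70% of its speed; a pose out of reach is approached as far as the arm can. A call with a gripper value outside its range is refused whole. "gripper" is the closure, from 0 (fully open) to 1 (shut), set as the call begins (left out, the last holds). The fingers move at their own pace and stop on an object; the grip force is fixed at half the most. Time passes only in rows, so rows that do not move let the fingers close, or fill a call up. It gives the time, the measured TCP pose, the force and the opening at its end, in the units of the state.
- bot.read_state(): the state, without advancing time (a new reading comes with each control period).
- capture(name): name is "scene" or "top" or "wrist"; returns a dict with "image" (400x640x3 uint8, blue, green, red), "fx", "fy", "cx", "cy" (pixels), "dist_coeffs" ([k1, k2, p1, p2, k3] as OpenCV has them; the pictures are not rectified), "rvec" (rotation vector, rad) and "tvec" (3), from world to camera coordinates, as OpenCV has them. Camera axes: x right, y down, z forward; pixel columns grow to the right and rows downward; lengths in m; the calibration is good to about 2 mm. A picture is of the moment at which its call begins. There is no depth.
- bot.hand_in(): hands the job in, once; it reports no verdict.
Trained networks look in the newest picture that a camera, given by its name, has taken for a name from the list of things; names that differ only in an ending like _2 or _b are one class to them, and where a whole thing is asked for, a point or a joint stands for the part that bears it (a point fixed in the world has none). Each returns a list of dicts, best first, with "p" (0 to 1); they miss things now and then, are a little off and sometimes report something else, mostly with a low value. They report only what shows in the picture. A call takes as long as a camera call. They do not tell look-alikes from the thing itself.
- recognise(camera, target): "xy" ([column, row] in pixels, amid what is visible of it).
- place_of(camera, target): "xy" ([column, row] in pixels: a listed point, or the origin of a listed thing).
The state is a dict: "time_s": time; "joint_positions": joint angles; "qvel": joint speeds; "tau": joint torques, N m; "position": TCP position; "tcp_rot": TCP orientation; "force": force on the tool from outside, world axes, zero at the start; "moment": the same for the moment, N m; "opening": opening from 0.0 (shut) to 1.0 (fully open).
Only numpy, scipy, OpenCV 4.12 (cv2) and the standard library are available. Lean on these libraries where they do the work, as an engineer would, in place of code of your own. Each camera call takes 0.05 s, during which the arm holds its last target.

## Task

Stand the brass gear-train cartridge upright in the fixture's pocket, where it rests proud on the sprung ejector, and let go of it; then swing the hinged clamp over it and press the clamp's handle down until the cartridge is driven fully home on the seat, and leave the clamp holding it. Be gentle: feel for the pocket and for the seat, never bear on the cartridge with more than about 40 N, and leave the glass dome, the metronome shell and the blue weight where they stand.

Things in the scene. Friction and masses are not known exactly. Their poses are not given: they have to be found in the camera images.
- cartridge: Gear-train cartridge: two upright brass plates with wheels between; acts as a solid block 46 mm (own x) by 34 mm (own y) by 60 mm tall (z), 0.17 to 0.33 kg, standing loose on the counter. Origin: centre of its underside. Grip it across the 34 mm, about 15 mm below its top, so the fingers stay above the pocket. It fits the pocket either way round, its x along the fixture's x.
- cradle: Fixture bolted down: aluminium base plate 165 x 136 x 12 mm with a dark steel pocket block 68 mm (x) by 56 mm (y), 46 mm high. Origin: on the counter under the pocket's centre; x points from the pocket to the hinge posts. The pocket is 49 mm (x) by 37 mm (y), 1.5 mm clear of the cartridge on each side, with a 2 mm lead-in. The posts stand 75 mm behind it, 62 mm either side, 92 mm high.
- mouth (a point): Centre of the pocket's mouth, level with the top of the pocket block, 46 mm above the counter; axes as the fixture's. Deep in the pocket, at its two x ends, is the seat: two brass ledges on which the cartridge's underside must finally press. The seat is screwed to a different height each time, 13 to 21 mm above the counter (25 to 33 mm below the mouth), is not measured, and stays put.
- ejector: Sprung steel ejector plate (22 x 30 mm) in the pocket; origin at the centre of its top face, 28 mm above the counter when free; moves straight down, pushing up with 5 N at first and 7 to 9 N at the seat. A cartridge let go on it rests with its underside 18 mm below the mouth and its top 88 mm above the counter.
- hinge (a point): Middle of the clamp's hinge axis, 75 mm behind the pocket's centre and 80 mm above the counter; its y axis is the hinge axis.
- clamp (a joint): Angle of the clamp. 0: arms level, reaching from the hinge over the pocket towards the fixture's -x; grows as it swings up and back; starts at 1.75 to 1.95. The hinge is stiff (0.6 N m; 3 to 5 N at the handle) and stays where left. Driving the cartridge home takes 4 to 6 N at the handle. Home reads -0.01 to 0.09 (the seat decides); no other stop: extra handle force squeezes the cartridge double.
- handle (a point): Middle of the round black handle bar (14 mm thick, axis along the fixture's y), 140 mm from the hinge; it can be pinched from above, or hooked from behind and pressed. It joins the clamp's two side arms (94 mm clear between them), as does the round steel press bar (12 mm thick), which lies 75 mm from the hinge and bears on the cartridge's top.
- dome: Bystander: glass timing dome on a dark wooden foot, 96 mm wide, 129 mm tall; origin under its centre.
- shell: Bystander: black polymer metronome shell, a pyramid 120 mm wide, 200 mm tall; origin under its centre.
- weight: Bystander: anodized blue pendulum weight, 38 mm wide, 28 mm tall; origin under its centre.
Not all that is in view belongs to the job. What is shaped like the cradle but orange is not meant.

How it is judged (in metres and radians):
On the way, in this order (a step that is already met when the one before it is completed fails the run):
1. the cartridge stands upright in the pocket on the ejector, let go, with the clamp still open (z of cartridge in the frame of mouth below -0.012 m and horizontal distance between cartridge and mouth below 0.005 m and angle between cartridge's own z axis and vertical below 0.15 rad and contact force between the fingers and cartridge below 0.2 N and linear speed of cartridge below 0.03 m/s and value of joint clamp above 0.8 rad), for 0.2 s.
2. the closed clamp has driven the cartridge down on the seat (contact force between cartridge and seat above 0.5 N and z of cartridge in the frame of mouth below -0.0235 m and value of joint clamp below 0.15 rad and contact force between clamp and cartridge above 1 N), for 0.2 s.
At the end, for the whole second after the job is handed in: The cartridge is down in the pocket and its underside presses on the seat with more than 0.5 N, within 4 mm of the pocket's centre and 0.06 rad of upright, at rest; the clamp is down (joint below 0.15 rad) and bears on it with more than 1 N (all of step 2 and horizontal distance between cartridge and mouth below 0.004 m and angle between cartridge's own z axis and vertical below 0.06 rad and linear speed of cartridge below 0.01 m/s); the robot touches nothing.
It fails at once if the clamp squeezes the cartridge with more than 50 N (contact force between clamp and cartridge above 50 N).
It fails at once if the cartridge is pushed or dropped on the fixture with more than 50 N (while the clamp is not on it) (contact force between cartridge and cradle above 50 N and contact force between clamp and cartridge below 0.5 N).
It fails at once if the glass dome, the shell or the blue weight is shifted by more than 20 mm (distance of any of dome, shell, weight from where it was at the start of the episode above 0.02 m).
It also fails if it takes over 72 s, if anything falls off the work surface, if the arm or the gripper's body presses on something with over 40 N, if the wrist force passes 120 N, or if a joint passes its speed limit or range.

## Working session

There is one attempt and no reset: what is moved stays moved. The work goes in short steps, Python scripts to look and compute and a tool call to move; the robot and the scene stay as the last step left them, time stands still between calls to the robot, and variables do not carry over. Pictures are saved under pics/ and viewed, and the job is handed in when it is done.

Besides the shell and the picture viewer there is one more tool, called after "Request:" as a command line: name --argument value ..., lists and objects as JSON in quotes. send_rows: Moves the arm, as the interface text tells. Its arguments: {"type":"object","properties":{"motion":{"type":"array","items":{"type":"array"}},"gripper":{"type":"number"}},"required":["motion"]}

```bash
ls; mkdir -p pics; python3 - <<'E'
from rig import bot, capture, recognise, place_of
import cv2
s=bot.read_state();print({k:(s[k] if k!='tau' else 0) for k in s})
for c in ["scene","top","wrist"]:
    d=capture(c);cv2.imwrite(f"pics/{c}0.png",d["image"])
    print(c,d["fx"],d["fy"],d["cx"],d["cy"],d["dist_coeffs"],d["rvec"],d["tvec"])
    for t in ["cartridge","cradle","mouth","ejector","hinge","handle","dome","shell","weight"]:
        try: print(t,[(round(r["p"],2),[round(float(v),1) for v in r["xy"]]) for r in place_of(c,t)][:4])
        except Exception as e: print(t,e)
E
```

```text
pics
{'time_s': 0.0, 'joint_positions': array([ 6.55179108e+01,  3.02805703e+01,  8.21554160e+01, -1.84949010e-03,
        6.76876302e+01, -1.02269276e+01]), 'qvel': array([-0.05388855, -0.00561616,  0.08173914, -0.01913046, -0.06939857,
        0.01590939]), 'tau': 0, 'position': array([0.15357424, 0.60509673, 0.2215598 ]), 'tcp_rot': array([[ 2.46227775e-01,  9.69211603e-01, -8.66914121e-04],
       [ 9.69209653e-01, -2.46229047e-01, -1.97590767e-03],
       [-2.12853208e-03, -3.53698186e-04, -9.99997672e-01]]), 'force': array([ 0.44229752, -0.42394941,  0.49721351]), 'moment': array([-0.00734764, -0.0122707 ,  0.07372785]), 'opening': 1.0029392445619172}
scene 458.69139993358016 458.69139993358016 327.47267139850874 200.37503643781025 [0.02603727 0.         0.         0.         0.        ] [ 1.4151756   2.22877243 -0.80594221] [ 0.33168498 -0.27885137  1.3895728 ]
cartridge [(0.86, [307.8, 206.8])]
cradle [(0.84, [435.3, 272.1]), (0.78, [341.7, 153.7])]
mouth [(0.67, [439.5, 259.4]), (0.65, [347.2, 145.2])]
ejector [(0.39, [436.1, 266.5]), (0.38, [343.9, 150.7]), (0.19, [215.9, 1
[... 443 characters left out ...]
.8]), (0.61, [209.1, 189.6])]
mouth [(0.79, [212.1, 186.4]), (0.66, [334.8, 283.7])]
ejector [(0.61, [329.7, 282.9]), (0.5, [209.6, 186.5])]
hinge [(0.86, [323.3, 259.0]), (0.63, [200.4, 159.1]), (0.57, [210.9, 189.8])]
handle [(0.87, [180.6, 131.2]), (0.76, [342.8, 308.5])]
dome [(0.66, [283.0, 123.4])]
shell [(0.82, [416.9, 185.2])]
weight [(0.63, [273.2, 215.0]), (0.23, [339.6, 207.2])]
wrist 277.86637586172407 277.86637586172407 319.8591689053962 197.39638892256147 [-0.01006139  0.          0.          0.          0.        ] [-2.28264526 -1.77703624 -0.26862074] [-0.62409972 -0.03588968  0.38996171]
cartridge []
cradle []
mouth []
ejector []
hinge []
handle []
dome []
shell []
weight []
```

View pics/scene0.png

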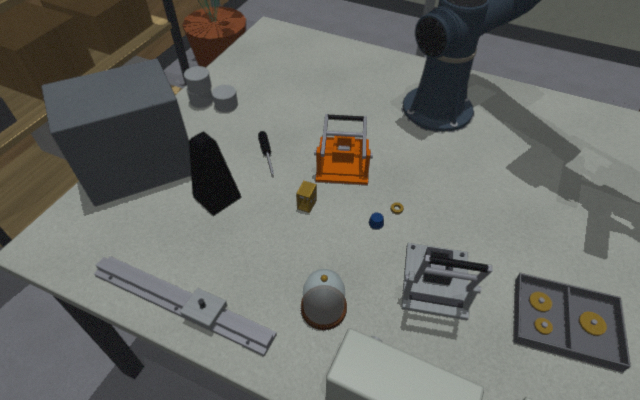

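View pics/top0.png

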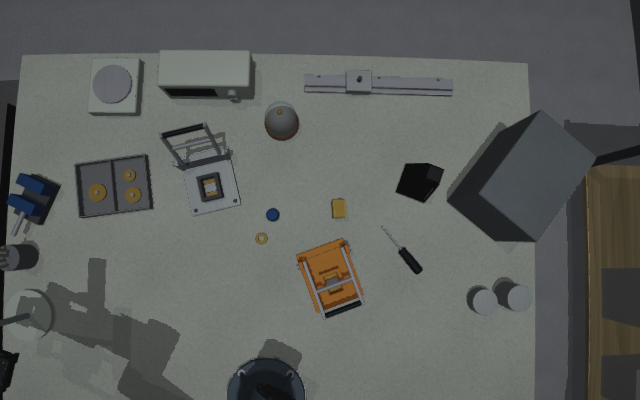

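View pics/wrist0.png

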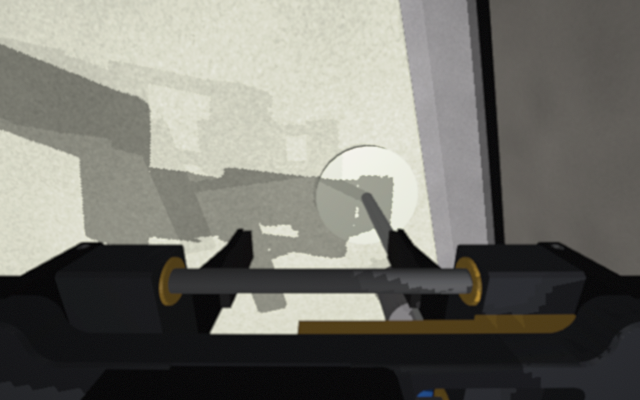

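The grey fixture is the real one: scene (435,272), top (209,189). The orange look-alike is at scene (345,150), top (331,282). The cartridge is at scene (308,200), top (338,209), with the dome, shell and weight clear of it. Next I triangulate.

```bash
cat > h.py <<'E'
import numpy as np, cv2
from rig import bot, capture, recognise, place_of
def cam(d):
    K=np.array([[d["fx"],0,d["cx"]],[0,d["fy"],d["cy"]],[0,0,1.]])
    return K,np.array(d["dist_coeffs"],float),cv2.Rodrigues(np.array(d["rvec"],float))[0],np.array(d["tvec"],float).reshape(3)
def und(d,p):
    K,D,R,t=cam(d);return cv2.undistortPoints(np.array(p,float).reshape(-1,1,2),K,D).reshape(-1,2)
def tri(obs):
    A=[];
    rays=[]
    for d,p in obs:
        K,D,R,t=cam(d);u=und(d,p)[0];v=R.T@np.array([u[0],u[1],1]);v/=np.linalg.norm(v);rays.append((-R.T@t,v))
    M=sum(np.eye(3)-np.outer(v,v) for c,v in rays);b=sum((np.eye(3)-np.outer(v,v))@c for c,v in rays)
    X=np.linalg.solve(M,b)
    return X,[round(1000*np.linalg.norm((np.eye(3)-np.outer(v,v))@(X-c)),1) for c,v in rays]
def atz(d,p,z):
    K,D,R,t=cam(d);u=und(d,p)
    out=[]
    for a in u:
        v=R.T@np.array([a[0],a[1],1]);c=-R.T@t;out.append(c+v*(z-c[2])/v[2])
    return np.array(out)
def proj(d,X):
    K,D,R,t=cam(d);return cv2.projectPoints(np.array(X,float).reshape(-1,1,3),np.array(d["rvec"],float),t,K,D)[0].reshape(-1,2)
E
python3 - <<'E'
from h import *
np.set_printoptions(precision=4,suppress=True)
s=capture("scene");t=capture("top")
for n,a,b in [("cart",(307.8,206.8),(338,208.9)),("cradle",(435.3,272.1),(209.1,189.6)),("mouth",(439.5,259.4),(212.1,186.4)),("ejector",(436.1,266.5),(209.6,186.5)),("hinge",(443.4,284.4),(200.4,159.1)),("handle",(458.7,261.9),(180.6,131.2)),("dome",(323.6,310),(283,123.4))]:
    print(n,*tri([(s,a),(t,b)]))
print("weight",atz(t,[(273.2,215)],0),"shell",atz(t,[(416.9,185.2)],0))
i=cv2.resize(t["image"][90:240,150:390],None,fx=3.3,fy=3.3,interpolation=cv2.INTER_CUBIC);cv2.imwrite("pics/topz.png",i)
i=cv2.resize(s["image"][170:340,290:500],None,fx=3.5,fy=3.5,interpolation=cv2.INTER_CUBIC);cv2.imwrite("pics/scenez.png",i)
E
```

```text
cart [ 0.5075 -0.1868 -0.0095] [np.float64(2.5), np.float64(2.5)]
cradle [ 0.5569  0.162  -0.0015] [np.float64(4.5), np.float64(4.5)]
mouth [0.5587 0.1528 0.0473] [np.float64(4.4), np.float64(4.4)]
ejector [0.562  0.1574 0.0261] [np.float64(2.2), np.float64(2.2)]
hinge [0.6281 0.1787 0.0701] [np.float64(1.7), np.float64(1.7)]
handle [0.6688 0.1894 0.2173] [np.float64(1.6), np.float64(1.6)]
dome [ 0.7454 -0.0306 -0.0076] [np.float64(2.1), np.float64(2.1)]
weight [[ 0.4887 -0.0115  0.    ]] shell [[ 0.5769 -0.408   0.    ]]
```

View pics/topz.png

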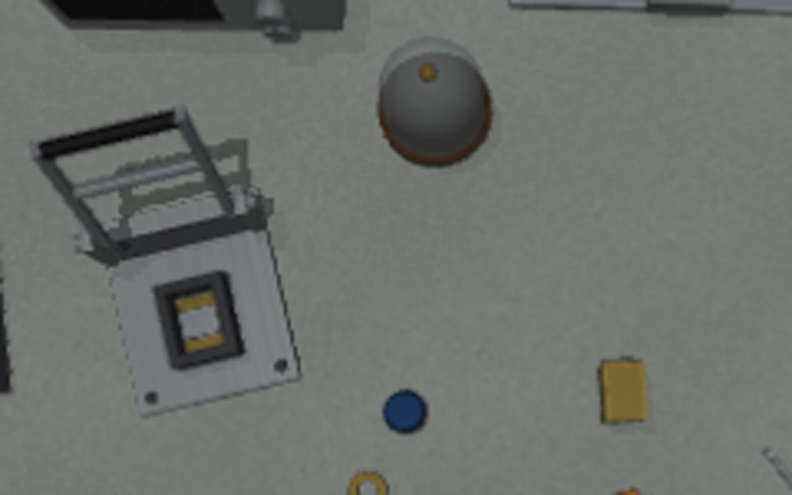

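View pics/scenez.png

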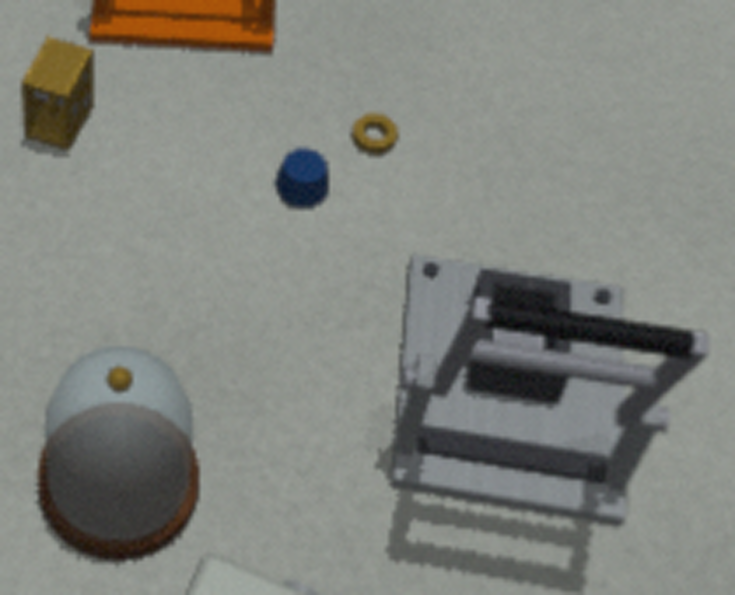

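```bash
python3 - <<'E'
from h import *
np.set_printoptions(precision=4,suppress=True)
t=capture("top");s=capture("scene")
o=np.array([150,90]);Z=3.3
f=lambda L:[(np.array(p)+.5)/Z+o-.5 for p in L]
def ang(v):return np.degrees(np.arctan2(v[1],v[0]))
c=atz(t,f([(602,363),(645,361),(648,421),(604,423)]),0.06);print("cart top",c.mean(0),ang(c[0]-c[3]),ang(c[1]-c[2]),np.linalg.norm(c[0]-c[1]),np.linalg.norm(c[1]-c[2]),ang(c[0]-c[1]))
b=atz(t,f([(155,285),(228,271),(243,353),(172,368)]),0.046);print("block",b.mean(0),ang(b[0]-b[3]),ang(b[1]-b[2]),ang(b[0]-b[1])-90,ang(b[3]-b[2])-90,np.linalg.norm(b[0]-b[1]),np.linalg.norm(b[1]-b[2]))
p=atz(t,f([(112,270),(265,232),(300,376),(147,415)]),0.012);print("plate",ang(p[1]-p[2]),ang(p[3]-p[2])-90,np.linalg.norm(p[3]-p[2]))
Z2=3.5;o2=np.array([290,170])
for z in(0.06,): 
  cs=atz(s,[(np.array(q)+.5)/Z2+o2-.5 for q in[(50,38),(94,52),(71,101),(24,87)]],z);print("scene cart",cs.mean(0),cs)
h1=tri([(s,(np.array((495,317))/Z2+o2)),(t,f([(180,117)])[0])]);h2=tri([(s,(np.array((692,345))/Z2+o2)),(t,f([(40,153)])[0])]);print(h1,h2,ang(h2[0][:2]-h1[0][:2])-90)
d=capture("wrist");K,D,R,tt=cam(d);st=bot.read_state();Rt=st["tcp_rot"];print("wrist cam in tcp",Rt.T@(-R.T@tt-st["position"]),"axes",Rt.T@R.T)
E
```

```text
cart top [ 0.5057 -0.1867  0.06  ] 2.490147493003763 3.3071689165617655 0.034182386390696255 0.04759701073019284 93.52218485924251
block [0.5598 0.154  0.046 ] 13.66891451985442 12.198844892158272 11.74901257475058 12.841972859237458 0.05989666126186429 0.06748581816374462
plate 15.283535499453041 15.22650015508799 0.129723341904697
scene cart [ 0.5103 -0.1838  0.06  ] [[ 0.4875 -0.2028  0.06  ]
 [ 0.4862 -0.1697  0.06  ]
 [ 0.5326 -0.1643  0.06  ]
 [ 0.5351 -0.1984  0.06  ]]
(array([0.684 , 0.1418, 0.2115]), [np.float64(3.6), np.float64(3.6)]) (array([0.6578, 0.2358, 0.2125]), [np.float64(0.1), np.float64(0.1)]) 15.571674560999043
wrist cam in tcp [-0.001  -0.0815 -0.1606] axes [[ 1.      0.0009  0.0003]
 [-0.0009  0.9553  0.2955]
 [-0.0001 -0.2955  0.9553]]
```

```bash
cat >> h.py <<'E'
def plan(target,yaw=None,n=None,step=40,rot=.11):
    """rows from current pose to target (world m, yaw deg of tool x); tool assumed vertical-ish"""
    s=bot.read_state();R=np.array(s["tcp_rot"]);p=np.array(s["position"])
    y0=np.degrees(np.arctan2(R[1,0],R[0,0]));print("t",round(s["time_s"],2),"pos",np.round(p,4),"yaw",round(y0,2),"F",np.round(s["force"],1),"op",round(s["opening"],3),"tilt",np.round(R[:,2],4))
    dy=0 if yaw is None else np.radians((yaw-y0+180)%360-180)
    d=(np.array(target)-p)*1000
    k=n or max(int(np.ceil(np.linalg.norm(d)/step)),int(np.ceil(abs(dy)/rot)),1)
    for i in range(k):
        a=-dy/k
        v=R.T@(d/k);print([[round(float(x),1) for x in v],round(float(a),3)])
        c,sn=np.cos(a),np.sin(a);R=R@np.array([[c,-sn,0],[sn,c,0],[0,0,1]])
E
python3 -c "
from h import *
plan((0.42,0.35,0.28),90,n=10)"
```

```text
t 1.75 pos [0.1538 0.6057 0.2225] yaw 75.75 F [ 0.3 -1.1  0.8] op 0.998 tilt [-0. -0. -1.]
[[-18.2, 32.1, -5.7], -0.025]
[[-19.0, 31.6, -5.7], -0.025]
[[-19.8, 31.1, -5.7], -0.025]
[[-20.6, 30.6, -5.7], -0.025]
[[-21.3, 30.1, -5.7], -0.025]
[[-22.1, 29.6, -5.7], -0.025]
[[-22.8, 29.0, -5.7], -0.025]
[[-23.5, 28.4, -5.7], -0.025]
[[-24.2, 27.9, -5.7], -0.025]
[[-24.9, 27.2, -5.7], -0.025]
```

Request:
send_rows --motion '[[[-18,32,-8],-0.025],[[-19,32,-8],-0.025],[[-20,31,-8],-0.025],[[-21,31,-8],-0.025],[[-21,30,-8],-0.025]]'

```text
time_s: 2.17
position: [0.2856, 0.4788, 0.261]
tcp_rot: [[0.104, 0.995, -0.003], [0.995, -0.104, 0.001], [0.0, -0.003, -1.0]]
force: [-0.0, 0.3, -0.5]
opening: 1.004
```

Request:
send_rows --motion '[[[-22,30,-8],-0.025],[[-23,29,-8],-0.025],[[-24,28,-8],-0.025],[[-24,28,-6],-0.025],[[-25,27,-4],-0.025]]'

```text
time_s: 2.58
position: [0.4271, 0.3469, 0.298]
tcp_rot: [[-0.028, 1.0, -0.0], [1.0, 0.028, 0.003], [0.003, -0.0, -1.0]]
force: [0.1, 0.5, -0.4]
opening: 0.999
```

```bash
python3 -c "
from h import *
plan((0.495,-0.187,0.21),93,n=15)"
```

```text
t 2.58 pos [0.4271 0.3469 0.298 ] yaw 91.63 F [ 0.1  0.5 -0.4] op 0.999 tilt [-4.0e-04  2.8e-03 -1.0e+00]
[[-35.7, 3.5, 5.8], -0.002]
[[-35.7, 3.5, 5.8], -0.002]
[[-35.7, 3.4, 5.8], -0.002]
[[-35.7, 3.3, 5.8], -0.002]
[[-35.7, 3.3, 5.8], -0.002]
[[-35.8, 3.2, 5.8], -0.002]
[[-35.8, 3.2, 5.8], -0.002]
[[-35.8, 3.1, 5.8], -0.002]
[[-35.8, 3.1, 5.8], -0.002]
[[-35.8, 3.0, 5.8], -0.002]
[[-35.8, 2.9, 5.8], -0.002]
[[-35.8, 2.9, 5.8], -0.002]
[[-35.8, 2.8, 5.8], -0.002]
[[-35.8, 2.8, 5.8], -0.002]
[[-35.8, 2.7, 5.8], -0.002]
```

Request:
send_rows --motion '[[[-38,8,0],-0.002],[[-38,8,0],-0.002],[[-38,8,0],-0.002],[[-38,8,0],-0.002],[[-32,8,0],-0.002]]'

```text
time_s: 3.0
position: [0.4814, 0.157, 0.3]
tcp_rot: [[-0.04, 0.999, 0.011], [0.999, 0.04, 0.006], [0.006, 0.011, -1.0]]
force: [1.4, 0.1, -0.0]
opening: 1.001
```

Request:
send_rows --motion '[[[0,0,0],0],[[0,0,0],0],[[0,0,0],0],[[0,0,0],0],[[0,0,0],0]]'

```text
time_s: 3.42
position: [0.4833, 0.1517, 0.3005]
tcp_rot: [[-0.031, 0.999, 0.013], [1.0, 0.031, 0.005], [0.004, 0.013, -1.0]]
force: [-0.4, -0.8, 0.2]
opening: 1.001
```

```bash
python3 - <<'E'
from h import *
d=capture("wrist");cv2.imwrite("pics/w1.png",d["image"])
import pickle;pickle.dump({k:d[k] for k in d},open("w1.pkl","wb"))
for t in ["cradle","mouth","ejector","hinge","handle"]:
    print(t,[(round(r["p"],2),[round(float(v),1) for v in r["xy"]]) for r in place_of("wrist",t)][:3])
plan((0.495,-0.187,0.21),93,n=10)
E
```

```text
cradle [(0.97, [320.2, 203.1]), (0.64, [103.1, 38.9])]
mouth [(0.84, [318.5, 215.7]), (0.65, [79.4, 31.1])]
ejector [(0.57, [85.0, 34.2]), (0.55, [325.0, 208.9]), (0.28, [320.7, 203.5])]
hinge [(0.95, [331.9, 266.1]), (0.57, [87.7, 85.5])]
handle []
t 3.72 pos [0.4834 0.1513 0.3005] yaw 91.74 F [ 0.  -0.5  0. ] op 1.002 tilt [ 0.0127  0.0045 -0.9999]
[[-33.9, 0.0, 8.9], -0.002]
[[-33.9, -0.1, 8.9], -0.002]
[[-33.9, -0.1, 8.9], -0.002]
[[-33.9, -0.2, 8.9], -0.002]
[[-33.9, -0.3, 8.9], -0.002]
[[-33.9, -0.4, 8.9], -0.002]
[[-33.9, -0.4, 8.9], -0.002]
[[-33.9, -0.5, 8.9], -0.002]
[[-33.9, -0.6, 8.9], -0.002]
[[-33.9, -0.7, 8.9], -0.002]
```

View pics/w1.png

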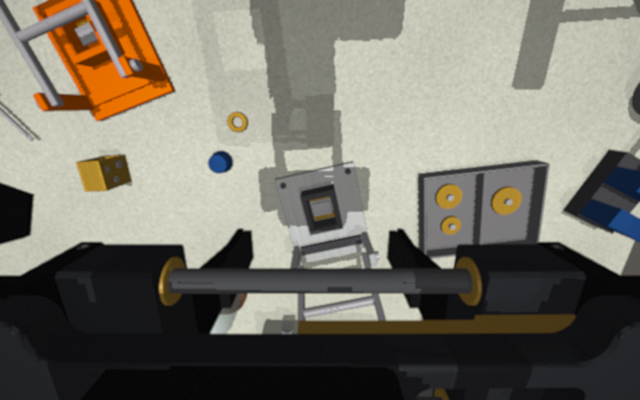

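The wrist view shows the grey fixture's pocket at about (321,208) and the orange one at top left. The cartridge is at (105,172). I'll zoom in to measure the pocket and fixture yaw.

```bash
python3 - <<'E'
import cv2
i=cv2.imread("pics/w1.png");cv2.imwrite("pics/w1z.png",cv2.resize(i[150:265,265:395],None,fx=5,fy=5,interpolation=cv2.INTER_CUBIC))
cv2.imwrite("pics/w1c.png",cv2.resize(i[140:205,65:145],None,fx=6,fy=6,interpolation=cv2.INTER_CUBIC))
E
```

```text
(no output)
```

View pics/w1z.png

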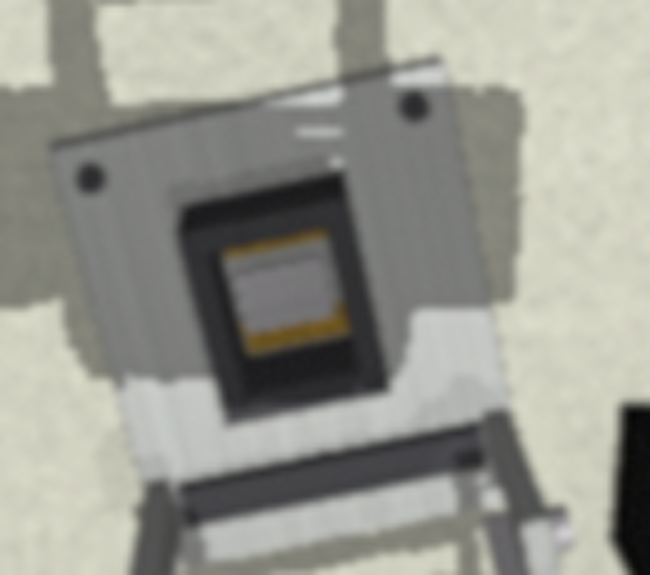

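Request:
send_rows --motion '[[[-34,0,8],-0.002],[[-34,0,8],-0.002],[[-34,0,8],-0.002],[[-34,0,8],-0.002],[[-34,0,8],-0.002]]'

```text
time_s: 4.13
position: [0.4927, -0.0153, 0.2607]
tcp_rot: [[-0.058, 0.998, 0.021], [0.998, 0.058, 0.008], [0.007, 0.021, -1.0]]
force: [0.4, 0.3, 0.3]
opening: 1.003
```

Request:
send_rows --motion '[[[-34,0,10],-0.002],[[-34,-1,10],-0.002],[[-34,-1,10],-0.002],[[-32,-1,10],-0.002],[[-24,-1,10],-0.002]]'

```text
time_s: 4.55
position: [0.5008, -0.1818, 0.2087]
tcp_rot: [[-0.07, 0.997, 0.026], [0.998, 0.07, 0.005], [0.004, 0.026, -1.0]]
force: [0.1, -0.2, -1.3]
opening: 0.999
```

Request:
send_rows --motion '[[[0,0,0],0],[[0,0,0],0],[[0,0,0],0],[[0,0,0],0],[[0,0,0],0]]'

```text
time_s: 4.97
position: [0.5007, -0.1845, 0.2069]
tcp_rot: [[-0.065, 0.998, 0.024], [0.998, 0.065, 0.006], [0.005, 0.024, -1.0]]
force: [0.3, -0.3, 0.0]
opening: 1.001
```

```bash
python3 - <<'E'
from h import *
d=capture("wrist");cv2.imwrite("pics/w2.png",d["image"])
import pickle;pickle.dump({k:d[k] for k in d},open("w2.pkl","wb"))
for t in ["cartridge"]:
    print(t,[(round(r["p"],2),[round(float(v),1) for v in r["xy"]]) for r in place_of("wrist",t)][:3])
plan((0.5057,-0.1867,0.1),93,n=5)
E
```

```text
cartridge [(0.81, [318.5, 175.1])]
t 5.07 pos [ 0.5008 -0.1844  0.207 ] yaw 93.74 F [ 0.8  0.6 -0.3] op 1.002 tilt [ 0.0239  0.0062 -0.9997]
[[-0.6, 0.4, 21.4], 0.003]
[[-0.6, 0.4, 21.4], 0.003]
[[-0.6, 0.4, 21.4], 0.003]
[[-0.6, 0.4, 21.4], 0.003]
[[-0.6, 0.4, 21.4], 0.003]
```

View pics/w2.png

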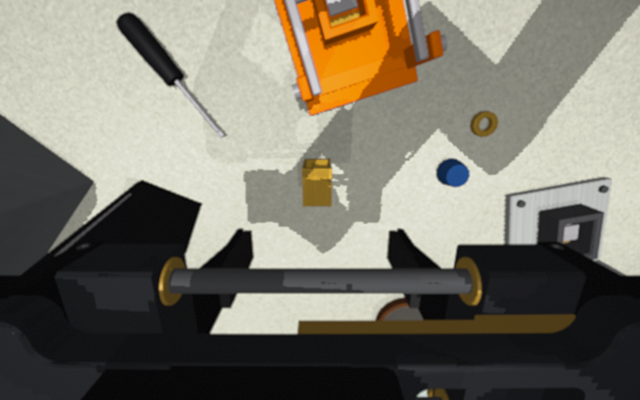

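The cartridge is at about (317,182) in the wrist view, between the fingers' lanes. The weight is at (452,173) and the orange fixture is behind, near (360,80).

```bash
python3 - <<'E'
import cv2
i=cv2.imread("pics/w2.png");cv2.imwrite("pics/w2c.png",cv2.resize(i[140:225,270:365],None,fx=8,fy=7,interpolation=cv2.INTER_CUBIC))
E
```

```text
(no output)
```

View pics/w2c.png

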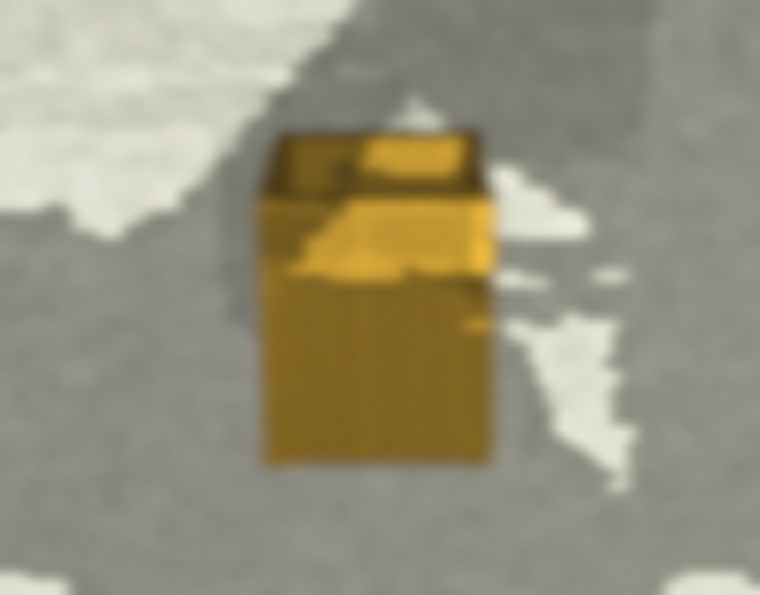

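View pics/w1c.png

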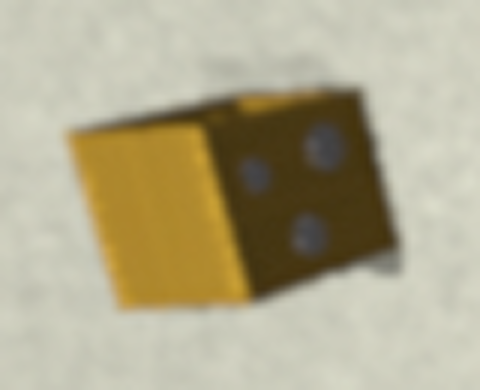

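```bash
python3 - <<'E'
from h import *
import pickle
np.set_printoptions(precision=4,suppress=True)
def ang(v):return round(float(np.degrees(np.arctan2(v[1],v[0]))),2)
d=pickle.load(open("w2.pkl","rb"))
f=lambda L,o,zx,zy:[((x+.5)/zx+o[0]-.5,(y+.5)/zy+o[1]-.5) for x,y in L]
px=f([(260,198),(494,198),(492,464),(265,464)],(270,140),8,7)
c=atz(d,px,.06);print("cart",c.mean(0),"x-ang",ang(c[3]-c[0]),ang(c[2]-c[1]),np.linalg.norm(c[1]-c[0]),np.linalg.norm(c[2]-c[1]))
print("bottom near", atz(d,f([(281,132),(479,133)],(270,140),8,7),0), "vs top near",c[:2])
# height from two views: top cam corners
t=capture("top")
tp=[(np.array(p)+.5)/3.3+[150,90]-.5 for p in[(602,363),(645,361),(648,421),(604,423)]]  # far-left, far-right, near-right, near-left
for a,b in zip([px[3],px[2],px[1],px[0]],[tp[1],tp[0],tp[3],tp[2]]): print(tri([(d,a),(t,b)]))
w=pickle.load(open("w1.pkl","rb"))
b=atz(w,f([(187,238),(350,200),(385,387),(228,420)],(265,150),5,5),.046);print("block",b.mean(0),ang(b[3]-b[0]),ang(b[2]-b[1]),ang(b[0]-b[1])-90+180,ang(b[3]-b[2])-90,np.linalg.norm(b[1]-b[0]),np.linalg.norm(b[2]-b[1]))
p=atz(w,f([(50,147),(440,62)],(265,150),5,5),.012);print("plate ang",ang(p[1]-p[0])+90,np.linalg.norm(p[1]-p[0]))
# joint views for pocket
print("mouth", tri([(w,(318.5,215.7)),(t,(212.1,186.4))]),"hinge",tri([(w,(331.9,266.1)),(t,(200.4,159.1))]))
tb=[(np.array(q)+.5)/3.3+[150,90]-.5 for q in[(155,285),(228,271),(243,353),(172,368)]]
wb=f([(228,420),(385,387),(350,200),(187,238)],(265,150),5,5)
# top view: left= +y ; wrist: left = -y?
for a,bb in zip([wb[1],wb[0],wb[3],wb[2]],tb): print(tri([(w,a),(t,bb)]))
E
```

```text
cart [ 0.5056 -0.1878  0.06  ] x-ang 3.54 4.16 0.032754711621957415 0.04536742579700888
bottom near [[ 0.4846 -0.2055  0.    ]
 [ 0.4827 -0.1728  0.    ]] vs top near [[ 0.484  -0.2057  0.06  ]
 [ 0.4819 -0.173   0.06  ]]
(array([ 0.5308, -0.203 ,  0.056 ]), [np.float64(0.0), np.float64(0.0)])
(array([ 0.5289, -0.169 ,  0.0549]), [np.float64(0.3), np.float64(0.3)])
(array([ 0.4817, -0.1718,  0.0575]), [np.float64(1.3), np.float64(1.3)])
(array([ 0.4828, -0.2051,  0.0652]), [np.float64(0.3), np.float64(0.3)])
block [0.5581 0.158  0.046 ] 12.82 12.91 15.439999999999998 -165.35 0.05231486529753291 0.06444219761162467
plate ang 194.26 0.13149163898914867
mouth (array([0.5609, 0.1502, 0.0499]), [np.float64(2.7), np.float64(2.7)]) hinge (array([0.6251, 0.1729, 0.0941]), [np.float64(1.7), np.float64(1.7)])
(array([0.5877, 0.1925, 0.0358]), [np.float64(1.0), np.float64(1.0)])
(array([0.6027, 0.1376, 0.0288]), [np.float64(2.3), np.float64(2.3)])
(array([0.5363, 0.1229, 0.0315]), [np.float64(2.9), np.float64(2.9)])
(array([0.5207, 0.176 , 0.0422]), [np.float64(0.5), np.float64(0.5)])
```

```bash
python3 -c "
from h import *
plan((0.506,-0.187,0.026),93.8,n=10)"
```

```text
t 5.12 pos [ 0.5008 -0.1846  0.207 ] yaw 93.73 F [ 0.4  0.3 -0.6] op 1.0 tilt [ 0.024   0.006  -0.9997]
[[-0.4, 0.1, 18.1], -0.0]
[[-0.4, 0.1, 18.1], -0.0]
[[-0.4, 0.1, 18.1], -0.0]
[[-0.4, 0.1, 18.1], -0.0]
[[-0.4, 0.1, 18.1], -0.0]
[[-0.4, 0.1, 18.1], -0.0]
[[-0.4, 0.1, 18.1], -0.0]
[[-0.4, 0.1, 18.1], -0.0]
[[-0.4, 0.1, 18.1], -0.0]
[[-0.4, 0.1, 18.1], -0.0]
```

Request:
send_rows --motion '[[[-0.5,0,20],0],[[-0.5,0,20],0],[[-0.5,0,20],0],[[-0.5,0,20],0],[[-0.5,0,20],0]]'

```text
time_s: 5.53
position: [0.5098, -0.1864, 0.1113]
tcp_rot: [[-0.071, 0.997, 0.04], [0.997, 0.071, -0.004], [-0.007, 0.04, -0.999]]
force: [0.0, 0.3, -0.3]
opening: 1.0
```

Request:
send_rows --motion '[[[-0.5,0,18],0],[[-0.5,0,18],0],[[-0.5,0,16],0],[[0,0,10],0],[[0,0,6],0]]'

```text
time_s: 5.95
position: [0.5133, -0.1851, 0.0393]
tcp_rot: [[-0.076, 0.996, 0.039], [0.997, 0.076, -0.003], [-0.006, 0.039, -0.999]]
force: [-0.6, -0.1, -0.1]
opening: 1.0
```

```bash
python3 -c "
from h import *
plan((0.506,-0.187,0.026),93.8,n=4)
d=capture('wrist');cv2.imwrite('pics/w3.png',d['image'])"
```

```text
t 5.95 pos [ 0.5133 -0.1851  0.0393] yaw 94.34 F [-0.6 -0.1 -0.1] op 1.0 tilt [ 0.0394 -0.0031 -0.9992]
[[-0.3, -2.0, 3.3], 0.002]
[[-0.3, -2.0, 3.3], 0.002]
[[-0.3, -2.0, 3.3], 0.002]
[[-0.3, -2.0, 3.3], 0.002]
```

View pics/w3.png

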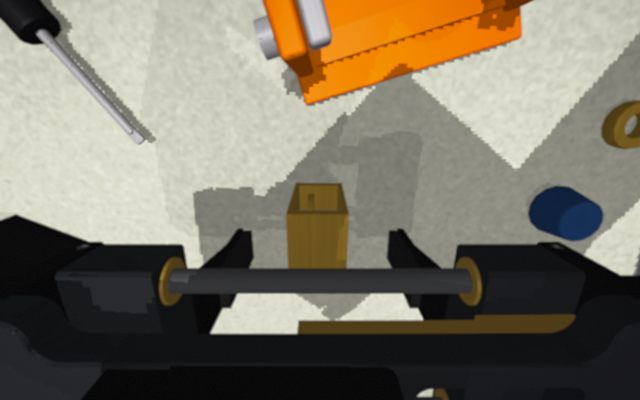

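The cartridge is centred between the open fingers at column 318, and the fingers clear it on both sides. I continue down slowly.

Request:
send_rows --motion '[[[-0.5,-2,3.5],0.003],[[-0.5,-2,3.5],0.003],[[-0.5,-2,3.5],0.003],[[0,-1.5,3],0],[[0,0,0],0]]'

```text
time_s: 6.42
position: [0.507, -0.1875, 0.0261]
tcp_rot: [[-0.067, 0.997, 0.042], [0.998, 0.067, -0.005], [-0.008, 0.042, -0.999]]
force: [-0.3, -0.2, 0.4]
opening: 1.0
```

```bash
python3 -c "
from h import *
plan((0.5065,-0.187,0.026),93.8,n=4)"
```

```text
t 6.42 pos [ 0.507  -0.1875  0.0261] yaw 93.84 F [-0.3 -0.2  0.4] op 1.0 tilt [ 0.0421 -0.0048 -0.9991]
[[0.1, -0.1, 0.0], 0.0]
[[0.1, -0.1, 0.0], 0.0]
[[0.1, -0.1, 0.0], 0.0]
[[0.1, -0.1, 0.0], 0.0]
```

Request:
send_rows --motion '[[[0,0,0],0],[[0,0,0],0],[[0,0,0],0],[[0,0,0],0],[[0,0,0],0]]' --gripper 1

```text
time_s: 6.83
position: [0.5077, -0.1883, 0.0273]
tcp_rot: [[-0.066, 0.997, 0.044], [0.998, 0.067, -0.006], [-0.009, 0.044, -0.999]]
force: [-0.3, 0.5, -0.5]
opening: 0.705
```

Request:
send_rows --motion '[[[0,0,0],0],[[0,0,0],0],[[0,0,0],0],[[0,0,-3],0],[[0,0,-5],0]]'

```text
time_s: 7.25
position: [0.5067, -0.1877, 0.035]
tcp_rot: [[-0.066, 0.997, 0.043], [0.998, 0.067, -0.005], [-0.008, 0.042, -0.999]]
force: [-0.3, -0.6, -2.3]
opening: 0.391
```

Request:
send_rows --motion '[[[0,0,-12],0],[[0,0,-18],0],[[0,0,-22],0],[[0,0,-22],0],[[0,0,-22],0]]'

```text
time_s: 7.67
position: [0.4974, -0.1841, 0.1295]
tcp_rot: [[-0.066, 0.997, 0.028], [0.998, 0.066, 0.004], [0.002, 0.028, -1.0]]
force: [0.6, 0.6, -2.8]
opening: 0.388
```

```bash
python3 -c "
from h import *
plan((0.53,0.15,0.2),104,n=10)"
```

```text
t 7.67 pos [ 0.4974 -0.1841  0.1295] yaw 93.81 F [ 0.6  0.6 -2.8] op 0.388 tilt [ 0.0278  0.0043 -0.9996]
[[33.1, 5.7, -6.8], -0.018]
[[33.0, 6.3, -6.8], -0.018]
[[32.9, 6.8, -6.8], -0.018]
[[32.8, 7.4, -6.8], -0.018]
[[32.6, 8.0, -6.8], -0.018]
[[32.5, 8.6, -6.8], -0.018]
[[32.3, 9.2, -6.8], -0.018]
[[32.2, 9.7, -6.8], -0.018]
[[32.0, 10.3, -6.8], -0.018]
[[31.8, 10.9, -6.8], -0.018]
```

Request:
send_rows --motion '[[[33,3,-8],-0.018],[[33,3,-8],-0.018],[[33,4,-8],-0.018],[[33,4,-8],-0.018],[[33,5,-8],-0.018]]'

```text
time_s: 8.08
position: [0.5007, -0.0214, 0.1757]
tcp_rot: [[-0.147, 0.988, 0.037], [0.989, 0.147, -0.004], [-0.01, 0.036, -0.999]]
force: [-0.1, 0.3, -2.5]
opening: 0.388
```

Request:
send_rows --motion '[[[33,5,-6],-0.018],[[33,6,-6],-0.018],[[33,7,-4],-0.018],[[33,7,-4],-0.018],[[22,7,0],-0.018]]'

```text
time_s: 8.5
position: [0.4987, 0.1453, 0.198]
tcp_rot: [[-0.24, 0.97, 0.035], [0.971, 0.24, -0.003], [-0.012, 0.033, -0.999]]
force: [1.1, -0.3, -2.4]
opening: 0.389
```

Request:
send_rows --motion '[[[0,0,0],0],[[0,0,0],0],[[0,0,0],0],[[0,0,0],0],[[0,0,0],0]]'

```text
time_s: 8.92
position: [0.4953, 0.1488, 0.1976]
tcp_rot: [[-0.246, 0.969, 0.031], [0.969, 0.247, -0.003], [-0.01, 0.03, -1.0]]
force: [0.6, -0.3, -2.2]
opening: 0.392
```

```bash
python3 - <<'E'
from h import *
d=capture("wrist");cv2.imwrite("pics/w4.png",d["image"])
import pickle;pickle.dump({k:d[k] for k in d},open("w4.pkl","wb"))
for t in ["cradle","mouth","ejector","hinge"]:
    print(t,[(round(r["p"],2),[round(float(v),1) for v in r["xy"]]) for r in place_of("wrist",t)][:3])
plan((0.559,0.156,0.2),104,n=5)
E
```

```text
cradle []
mouth []
ejector []
hinge []
t 9.17 pos [0.4958 0.1492 0.1978] yaw 104.26 F [-1.1 -0.3 -3.2] op 0.391 tilt [ 0.0321 -0.0025 -0.9995]
[[-1.8, 12.6, -0.0], 0.001]
[[-1.8, 12.6, -0.0], 0.001]
[[-1.8, 12.6, -0.0], 0.001]
[[-1.8, 12.6, -0.0], 0.001]
[[-1.8, 12.6, -0.0], 0.001]
```

View pics/w4.png

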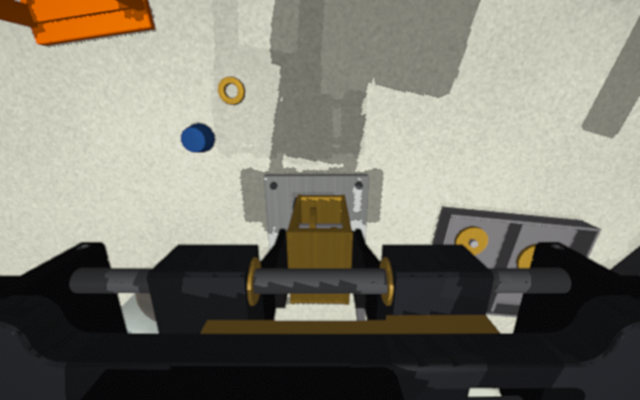

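```bash
python3 - <<'E'
from h import *
import pickle
np.set_printoptions(precision=4,suppress=True)
w=pickle.load(open("w4.pkl","rb"))
p=atz(w,[(263,174),(368,174)],.012);print(p,p.mean(0),np.linalg.norm(p[1]-p[0]),np.degrees(np.arctan2(*(p[1]-p[0])[1::-1]))-90)
q=atz(w,[(274,185),(359,185)],.014);print(q.mean(0))
for y in(13.5,14.3,15):
  a=np.radians(y);ex=np.array([np.cos(a),np.sin(a)]);print(y,"pocket on axis at x=.559:",[m[1]+(0.559-m[0])*np.tan(a) for m in(p.mean(0),q.mean(0))])
i=cv2.imread("pics/w4.png");cv2.imwrite("pics/w4z.png",cv2.resize(i[150:270,230:400],None,fx=4.5,fy=4.5,interpolation=cv2.INTER_CUBIC))
# overlay model
def model(cx,cy,yaw):
  a=np.radians(yaw);R=np.array([[np.cos(a),-np.sin(a)],[np.sin(a),np.cos(a)]])
  def rect(lx,ly,z,x0=0):
    P=np.array([[-lx/2,-ly/2],[lx/2,-ly/2],[lx/2,ly/2],[-lx/2,ly/2]])+[x0,0];return np.c_[(R@P.T).T+[cx,cy],np.full(4,z)]
  return [rect(.068,.056,.046),rect(.049,.037,.046),rect(.068,.056,.012)]
def ov(d,m,o,s,fn):
  im=d["image"];x0,y0,x1,y1=o;im=cv2.resize(im[y0:y1,x0:x1],None,fx=s,fy=s,interpolation=cv2.INTER_CUBIC)
  im=cv2.convertScaleAbs(im,alpha=1.6)
  for r in m: cv2.polylines(im,[np.int32(((proj(d,r)-[x0,y0]+.5)*s)*8)],True,(0,0,255),1,cv2.LINE_AA,3)
  cv2.imwrite(fn,im)
w1=pickle.load(open("w1.pkl","rb"));w1["image"]=cv2.imread("pics/w1.png");t=cv2.imread("pics/top0.png");dt=capture("top");dt["image"]=t
m=model(.559,.156,14.3)
ov(w1,m,(290,175,355,245),8,"pics/o1.png");ov(dt,m,(180,150,245,220),8,"pics/o2.png")
E
cd pics; python3 -c "
import cv2,numpy as np
a=cv2.imread('o1.png');b=cv2.imread('o2.png');b=cv2.resize(b,(a.shape[1],a.shape[0]))
c=cv2.resize(np.hstack([a,b]),None,fx=.75,fy=.75);cv2.imwrite('o12.png',c)"
```

```text
[[0.5135 0.076  0.012 ]
 [0.4801 0.2053 0.012 ]] [0.4968 0.1406 0.012 ] 0.13354681573099889 14.45962089078661
[0.51   0.1454 0.014 ]
13.5 pocket on axis at x=.559: [np.float64(0.15557787806010162), np.float64(0.1571256445337994)]
14.3 pocket on axis at x=.559: [np.float64(0.15649983332254055), np.float64(0.15785174320427506)]
15 pocket on axis at x=.559: [np.float64(0.15731193226632773), np.float64(0.15849132300538019)]
```

View pics/o12.png

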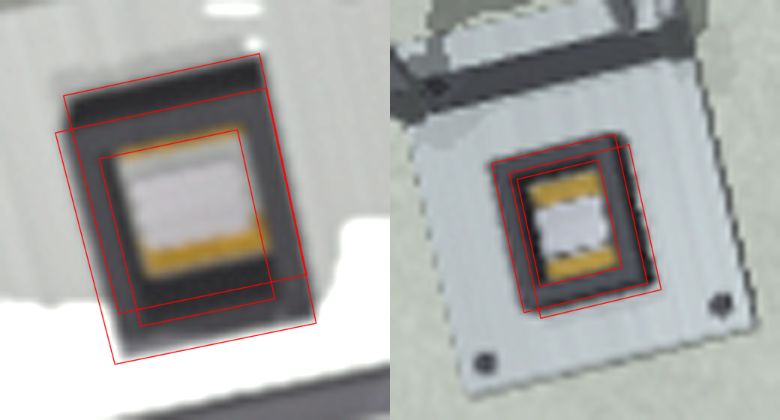

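View pics/w4z.png

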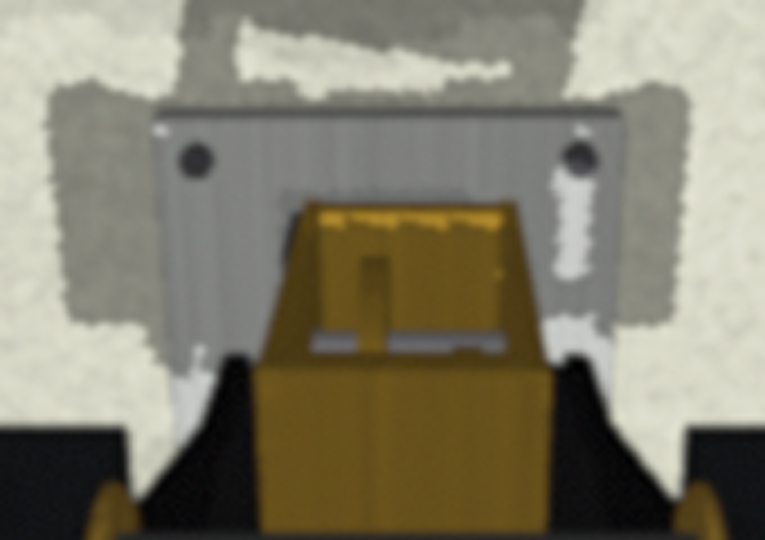

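```bash
python3 - <<'E'
from h import *
import pickle
np.set_printoptions(precision=4,suppress=True)
w=pickle.load(open("w4.pkl","rb"));K,D,R,t=cam(w);s=bot.read_state();Rt=s["tcp_rot"];p=s["position"]
def ray(px,zt):
  u=und(w,[px])[0];v=Rt.T@R.T@np.array([u[0],u[1],1]);c=Rt.T@(-R.T@t-p);return c+v*(zt-c[2])/v[2]
z=4.5;o=(230,150)
for q,zt in[((258,366),-.034),((550,366),-.034),((306,203),.026),((516,204),.026)]: print(ray((q[0]/z+o[0],q[1]/z+o[1]),zt))
for q in [(292,303),(349,303)]: print("far top",ray(q,-.034))
E
```

```text
[-0.0173 -0.0259 -0.034 ]
[ 0.0149 -0.0259 -0.034 ]
[-0.0165 -0.0266  0.026 ]
[ 0.0163 -0.0265  0.026 ]
far top [-0.0162  0.0163 -0.034 ]
far top [ 0.0146  0.0163 -0.034 ]
```

```bash
python3 - <<'E'
from h import *
import pickle
np.set_printoptions(precision=4,suppress=True)
i=cv2.imread("pics/w3.png");cv2.imwrite("pics/w3z.png",cv2.resize(i[175:275,270:370],None,fx=6,fy=6,interpolation=cv2.INTER_CUBIC))
# wrist cam in tool frame constants from w4
w=pickle.load(open("w4.pkl","rb"));K,D,R,t=cam(w);s=bot.read_state();Rt=s["tcp_rot"];p=s["position"]
C=Rt.T@(-R.T@t-p);A=Rt.T@R.T;print(C,A)
R3=np.array([[-0.076,0.996,0.0394],[0.997,0.076,-0.0031],[-0.006,0.039,-0.9992]]);p3=np.array([.5133,-.1851,.0393])
for px,z in[((288,213),.06),((347,213),.06),((295,184),0.0),((341,184),0.0),((290,268),.06)]:
  u=und(w,[px])[0];v=R3@A@np.array([u[0],u[1],1]);c=p3+R3@C;print(px,c+v*(z-c[2])/v[2])
E
```

```text
[-0.0012 -0.0825 -0.1605] [[ 1.      0.0006  0.0005]
 [-0.0007  0.9556  0.2947]
 [-0.0003 -0.2947  0.9556]]
(288, 213) [ 0.4829 -0.2054  0.06  ]
(347, 213) [ 0.4804 -0.1742  0.06  ]
(295, 184) [ 0.4849 -0.207   0.    ]
(341, 184) [ 0.4822 -0.1732  0.    ]
(290, 268) [ 0.5169 -0.203   0.06  ]
```

View pics/w3z.png

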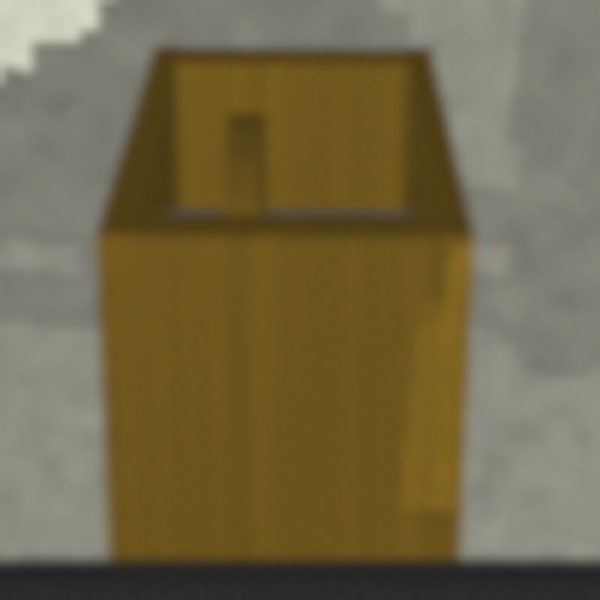

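```bash
python3 -c "
from h import *
plan((0.561,0.1573,0.1),104.4,n=10)"
```

```text
t 9.22 pos [0.4957 0.1493 0.1978] yaw 104.28 F [ 1.2 -0.1 -2.1] op 0.385 tilt [ 0.0321 -0.0025 -0.9995]
[[-0.7, 6.2, 10.0], -0.0]
[[-0.7, 6.2, 10.0], -0.0]
[[-0.7, 6.2, 10.0], -0.0]
[[-0.7, 6.2, 10.0], -0.0]
[[-0.7, 6.2, 10.0], -0.0]
[[-0.7, 6.2, 10.0], -0.0]
[[-0.7, 6.2, 10.0], -0.0]
[[-0.7, 6.2, 10.0], -0.0]
[[-0.7, 6.2, 10.0], -0.0]
[[-0.7, 6.2, 10.0], -0.0]
```

Request:
send_rows --motion '[[[-0.7,6,9],0],[[-0.7,6,9],0],[[-0.7,6,9],0],[[-0.7,6,9],0],[[-0.7,6,9],0]]'

```text
time_s: 9.63
position: [0.5307, 0.1531, 0.1511]
tcp_rot: [[-0.246, 0.969, 0.036], [0.969, 0.246, -0.002], [-0.011, 0.034, -0.999]]
force: [0.1, -1.5, -3.6]
opening: 0.387
```

Request:
send_rows --motion '[[[-0.7,6,9],0],[[-0.7,6,9],0],[[-0.7,6,9],0],[[-0.7,4,8],0],[[0,0,0],0]]'

```text
time_s: 10.05
position: [0.5573, 0.1561, 0.1086]
tcp_rot: [[-0.246, 0.969, 0.031], [0.969, 0.246, -0.003], [-0.01, 0.03, -1.0]]
force: [-0.6, 0.0, -2.3]
opening: 0.386
```

```bash
python3 -c "
from h import *
plan((0.561,0.1573,0.085),104.4,n=5)
for n,b in(('scene',(385,225,500,325)),('top',(150,110,270,220))):
  d=capture(n);cv2.imwrite('pics/h1%s.png'%n,cv2.resize(d['image'][b[1]:b[3],b[0]:b[2]],None,fx=6,fy=5.5,interpolation=cv2.INTER_CUBIC))"
```

```text
t 10.05 pos [0.5573 0.1561 0.1086] yaw 104.22 F [-0.6  0.  -2.3] op 0.386 tilt [ 0.0312 -0.0026 -0.9995]
[[0.1, 0.6, 4.7], -0.001]
[[0.1, 0.6, 4.7], -0.001]
[[0.1, 0.6, 4.7], -0.001]
[[0.1, 0.6, 4.7], -0.001]
[[0.1, 0.6, 4.7], -0.001]
```

View pics/h1scene.png

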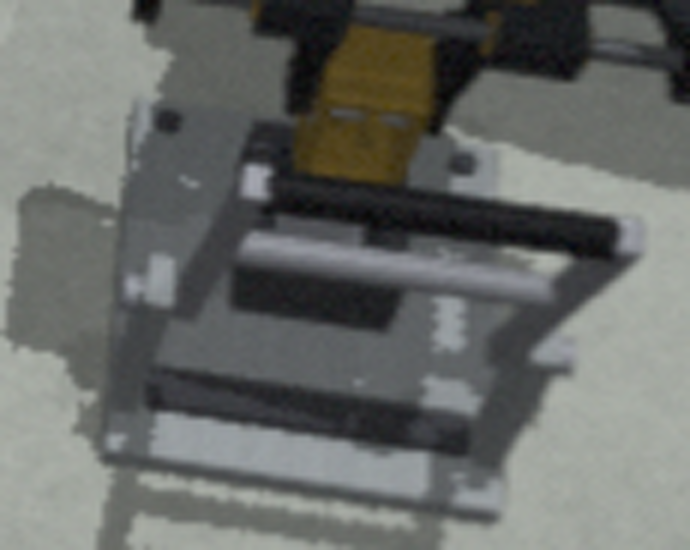

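View pics/h1top.png

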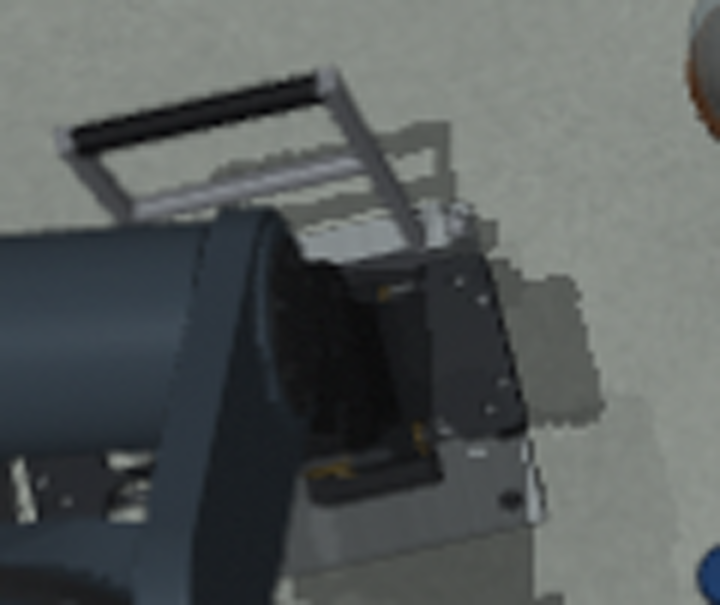

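The scene view shows the cartridge at crop (360,120) hovering over the block, with the clamp still open. The top view is hidden by the arm. I'll descend and feel for the pocket.

Request:
send_rows --motion '[[[0,0.6,6],-0.001],[[0,0.6,6],-0.001],[[0,0.6,6],0],[[0,0.6,4],0],[[0,0.5,0],0]]'

```text
time_s: 10.57
position: [0.5603, 0.157, 0.088]
tcp_rot: [[-0.248, 0.968, 0.034], [0.969, 0.248, -0.002], [-0.011, 0.032, -0.999]]
force: [0.5, -0.2, -2.0]
opening: 0.39
```

```bash
python3 -c "
from h import *
plan((0.561,0.1573,0.072),104.4,n=5)
"
```

```text
t 10.57 pos [0.5603 0.157  0.088 ] yaw 104.37 F [ 0.5 -0.2 -2. ] op 0.39 tilt [ 0.034  -0.0024 -0.9994]
[[0.1, 0.0, 3.2], -0.0]
[[0.1, 0.0, 3.2], -0.0]
[[0.1, 0.0, 3.2], -0.0]
[[0.1, 0.0, 3.2], -0.0]
[[0.1, 0.0, 3.2], -0.0]
```

Request:
send_rows --motion '[[[0,0,3],0],[[0,0,3],0],[[0,0,3],0],[[0,0,3],0],[[0,0,2],0]]'

```text
time_s: 10.98
position: [0.5613, 0.1571, 0.0734]
tcp_rot: [[-0.248, 0.968, 0.036], [0.969, 0.249, -0.002], [-0.011, 0.034, -0.999]]
force: [-0.2, -0.4, -2.4]
opening: 0.388
```

```bash
python3 -c "
from h import *
plan((0.561,0.1573,0.064),104.4,n=5)
"
```

```text
t 10.98 pos [0.5613 0.1571 0.0734] yaw 104.38 F [-0.2 -0.4 -2.4] op 0.388 tilt [ 0.0356 -0.0022 -0.9994]
[[0.1, -0.1, 1.9], -0.0]
[[0.1, -0.1, 1.9], -0.0]
[[0.1, -0.1, 1.9], -0.0]
[[0.1, -0.1, 1.9], -0.0]
[[0.1, -0.1, 1.9], -0.0]
```

Request:
send_rows --motion '[[[0,0,1],0],[[0,0,1],0],[[0,0,1],0],[[0,0,1],0],[[0,0,1],0]]'

```text
time_s: 11.4
position: [0.5616, 0.157, 0.0676]
tcp_rot: [[-0.248, 0.968, 0.035], [0.969, 0.249, -0.002], [-0.011, 0.034, -0.999]]
force: [-0.4, -0.8, -2.7]
opening: 0.392
```

Request:
send_rows --motion '[[[0,0,1],0],[[0,0,1],0],[[0,0,1],0],[[0,0,0],0],[[0,0,0],0]]'

```text
time_s: 11.82
position: [0.5618, 0.157, 0.0643]
tcp_rot: [[-0.248, 0.968, 0.036], [0.969, 0.249, -0.002], [-0.011, 0.034, -0.999]]
force: [-0.5, 0.2, -2.0]
opening: 0.392
```

Request:
send_rows --motion '[[[0,0,1.2],0],[[0,0,1.2],0],[[0,0,1.2],0],[[0,0,1.2],0],[[0,0,1.2],0]]'

```text
time_s: 12.23
position: [0.5623, 0.1571, 0.0582]
tcp_rot: [[-0.248, 0.968, 0.037], [0.969, 0.249, -0.002], [-0.011, 0.035, -0.999]]
force: [-1.3, -0.0, 1.7]
opening: 0.39
```

Request:
send_rows --motion '[[[0,0,0.8],0],[[0,0,0.8],0],[[0,0,0.5],0],[[0,0,0.5],0],[[0,0,0],0]]'

```text
time_s: 12.65
position: [0.5624, 0.1571, 0.0571]
tcp_rot: [[-0.249, 0.968, 0.037], [0.969, 0.249, -0.002], [-0.011, 0.035, -0.999]]
force: [-0.3, -0.4, 2.6]
opening: 0.389
```

Force rose from -2.4 to +2.6 N in z, about the ejector's 5 N, with almost no side force. The cartridge is on the ejector, so I release.

Request:
send_rows --motion '[[[0,0,0],0],[[0,0,0],0],[[0,0,0],0],[[0,0,0],0],[[0,0,0],0]]' --gripper 0.2

```text
time_s: 13.07
position: [0.5645, 0.1573, 0.0574]
tcp_rot: [[-0.248, 0.968, 0.042], [0.969, 0.249, -0.002], [-0.012, 0.04, -0.999]]
force: [0.9, 0.2, 0.5]
opening: 0.685
```

Request:
send_rows --motion '[[[0,0,0],0],[[0,0,0],0],[[0,0,0],0],[[0,0,-4],0],[[0,0,-8],0]]'

```text
time_s: 13.48
position: [0.5631, 0.1571, 0.0683]
tcp_rot: [[-0.248, 0.968, 0.038], [0.969, 0.248, -0.002], [-0.012, 0.037, -0.999]]
force: [-0.0, -0.1, -0.2]
opening: 0.797
```

Request:
send_rows --motion '[[[0,0,-15],0],[[0,-2,-20],0],[[0,-4,-20],0],[[0,-5,-20],0],[[0,-5,-10],0]]'

```text
time_s: 13.9
position: [0.5438, 0.1532, 0.1572]
tcp_rot: [[-0.248, 0.968, 0.037], [0.969, 0.248, -0.002], [-0.011, 0.036, -0.999]]
force: [-0.4, 0.2, -1.2]
opening: 0.8
```

Request:
send_rows --motion '[[[0,-20,-10],0],[[0,-20,-10],0],[[0,-20,-10],0],[[0,-15,-5],0],[[0,0,0],0]]'

```text
time_s: 14.32
position: [0.4672, 0.134, 0.1953]
tcp_rot: [[-0.248, 0.968, 0.046], [0.969, 0.249, -0.002], [-0.013, 0.044, -0.999]]
force: [0.0, 0.4, -0.5]
opening: 0.798
```

```bash
python3 - <<'E'
from h import *
import pickle
plan((0.5,0.14,0.25),104.4,n=5)
for n in("scene","wrist"):
  d=capture(n);pickle.dump(d,open(f"p1{n}.pkl","wb"));cv2.imwrite(f"pics/p1{n}.png",d["image"])
  for t in ["cartridge","hinge","handle"]:
    print(n,t,[(round(r["p"],2),[round(float(v),1) for v in r["xy"]]) for r in place_of(n,t)][:3])
b=(385,225,500,325);d=pickle.load(open("p1scene.pkl","rb"));cv2.imwrite('pics/p1s.png',cv2.resize(d['image'][b[1]:b[3],b[0]:b[2]],None,fx=6,fy=5.5,interpolation=cv2.INTER_CUBIC))
E
```

```text
t 14.32 pos [0.4672 0.134  0.1953] yaw 104.39 F [ 0.   0.4 -0.5] op 0.798 tilt [ 0.0455 -0.0015 -0.999 ]
[[-0.6, 7.1, -10.6], -0.0]
[[-0.6, 7.1, -10.6], -0.0]
[[-0.6, 7.1, -10.6], -0.0]
[[-0.6, 7.1, -10.6], -0.0]
[[-0.6, 7.1, -10.6], -0.0]
scene cartridge [(0.75, [438.2, 270.2])]
scene hinge [(0.94, [441.6, 283.8]), (0.88, [346.1, 153.2])]
scene handle [(0.94, [457.9, 263.3]), (0.58, [345.7, 119.1])]
wrist cartridge [(0.67, [321.3, 240.2])]
wrist hinge [(0.79, [30.8, 12.6])]
wrist handle []
```

View pics/p1s.png

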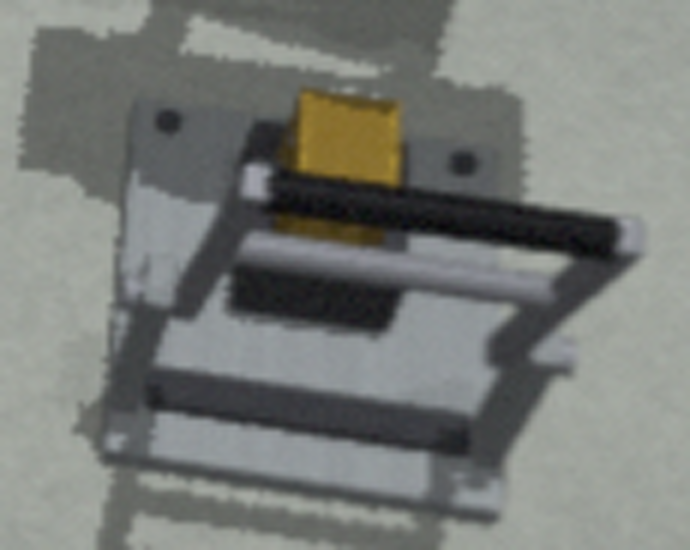

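View pics/p1wrist.png

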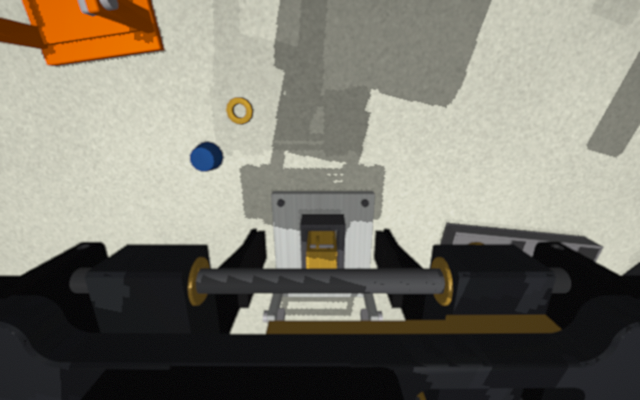

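The cartridge stands in the pocket: wrist (321,245), scene crop (345,140), and the clamp is still open. Next I shut the gripper, go over and behind the handle, and push it forward.

```bash
cat >> h.py <<'E'
YAW=14.4;A=np.radians(YAW);EX=np.array([np.cos(A),np.sin(A),0]);EZ=np.array([0,0,1.]);HG=np.array([.5587,.1568,.08])+.075*EX
def bar(th): return HG+.14*(-np.cos(th)*EX+np.sin(th)*EZ)
def fx(p): 
    d=np.array(p)-HG;EY=np.cross(EZ,EX);return np.round([d@EX,d@EY,d@EZ],4)
E
python3 -c "
from h import *
s=capture('scene')
print('handle now',tri([(s,(457.9,263.3)),(capture('top'),(180.6,131.2))]),bar(1.86),fx((.6688,.1894,.2173)))
plan(bar(1.86)+.035*EX+[0,0,.065],104.4,n=10)"
```

```text
handle now (array([0.66962305, 0.18963074, 0.21415366]), [np.float64(2.2), np.float64(2.2)]) [0.67001584 0.18538105 0.21418598] [0.0397 0.0042 0.1373]
t 14.82 pos [0.471  0.1344 0.194 ] yaw 104.39 F [1.5 0.7 0. ] op 0.802 tilt [ 0.0472 -0.0013 -0.9989]
[[-0.1, 24.4, -7.4], -0.0]
[[-0.1, 24.4, -7.4], -0.0]
[[-0.1, 24.4, -7.4], -0.0]
[[-0.1, 24.4, -7.4], -0.0]
[[-0.1, 24.4, -7.4], -0.0]
[[-0.1, 24.4, -7.4], -0.0]
[[-0.1, 24.4, -7.4], -0.0]
[[-0.1, 24.4, -7.4], -0.0]
[[-0.1, 24.4, -7.4], -0.0]
[[-0.1, 24.4, -7.4], -0.0]
```

Request:
send_rows --motion '[[[0,5,-20],0],[[0,10,-20],0],[[0,20,-18],0],[[0,25,-15],0],[[0,25,-5],0]]' --gripper 1

```text
time_s: 15.23
position: [0.5444, 0.1557, 0.2736]
tcp_rot: [[-0.248, 0.968, 0.029], [0.969, 0.249, -0.003], [-0.01, 0.028, -1.0]]
force: [1.1, 0.0, -0.3]
opening: 0.509
```

Request:
send_rows --motion '[[[0,27,1],0],[[0,27,1],0],[[0,27,1],0],[[0,27,1],0],[[0,27,1],0]]'

```text
time_s: 15.65
position: [0.6822, 0.1915, 0.2748]
tcp_rot: [[-0.249, 0.968, 0.033], [0.968, 0.249, -0.002], [-0.011, 0.032, -0.999]]
force: [-0.0, 0.7, 0.2]
opening: 0.129
```

```bash
python3 -c "
from h import *
plan(bar(1.86)+.035*EX+[0,0,.065],104.4,n=5);print(fx(bot.read_state()['position']))"
```

```text
t 15.65 pos [0.6822 0.1915 0.2748] yaw 104.41 F [-0.   0.7  0.2] op 0.129 tilt [ 0.0333 -0.0023 -0.9994]
[[-0.6, 4.4, -0.7], 0.0]
[[-0.6, 4.4, -0.7], 0.0]
[[-0.6, 4.4, -0.7], 0.0]
[[-0.6, 4.4, -0.7], 0.0]
[[-0.6, 4.4, -0.7], 0.0]
[0.0533 0.0029 0.1948]
```

Request:
send_rows --motion '[[[-1,6,0],0],[[-1,6,0],0],[[0,6,0],0],[[0,5,0],0],[[0,0,0],0]]'

```text
time_s: 16.07
position: [0.7097, 0.1962, 0.2708]
tcp_rot: [[-0.249, 0.968, 0.03], [0.968, 0.249, -0.003], [-0.01, 0.029, -1.0]]
force: [0.3, -0.5, 0.1]
opening: 0.005
```

```bash
python3 -c "
from h import *
d=capture('scene');cv2.imwrite('pics/s5.png',cv2.resize(d['image'][150:350,360:560],None,fx=3,fy=3,interpolation=cv2.INTER_CUBIC))
s=bot.read_state();print(fx(s['position']),s['opening'],proj(d,[s['position'],bar(1.86)]),(proj(d,[s['position'],bar(1.86)])-[360,150])*3)
plan(bar(1.86)+.033*EX+[0,0,-.012],104.4,n=5)"
```

```text
[0.0804 0.0007 0.1907] 0.004436603959241018 [[465.41828284 264.7675987 ]
 [456.75020107 262.615229  ]] [[316.25484851 344.3027961 ]
 [290.25060322 337.84568701]]
t 16.12 pos [0.709  0.1961 0.2707] yaw 104.43 F [-0.6  0.3 -0.6] op 0.004 tilt [ 0.0293 -0.0028 -0.9996]
[[-0.0, -1.9, 13.7], 0.0]
[[-0.0, -1.9, 13.7], 0.0]
[[-0.0, -1.9, 13.7], 0.0]
[[-0.0, -1.9, 13.7], 0.0]
[[-0.0, -1.9, 13.7], 0.0]
```

View pics/s5.png

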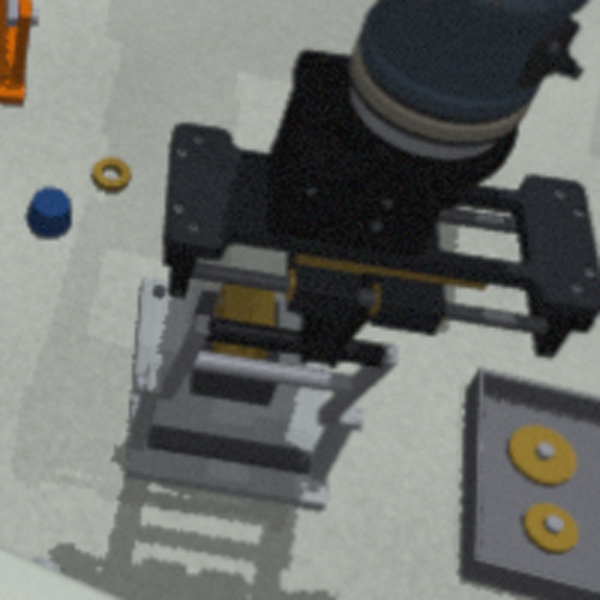

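The scene view shows the fingers at crop (320,345), on the hinge side of the handle bar, about mid-bar. I descend behind it.

Request:
send_rows --motion '[[[0,-1,14],0],[[0,-1,14],0],[[0,-1,14],0],[[0,-1,14],0],[[0,-1,8],0]]'

```text
time_s: 16.53
position: [0.7046, 0.1946, 0.2095]
tcp_rot: [[-0.25, 0.968, 0.034], [0.968, 0.25, -0.002], [-0.011, 0.033, -0.999]]
force: [0.6, 0.5, 0.4]
opening: 0.003
```

```bash
python3 -c "
from h import *
s=bot.read_state();print(fx(s['position']))
plan(bar(1.86)+.017*EX+[0,0,-.012],104.4,n=5)"
```

```text
[0.0757 0.0004 0.1295]
t 16.53 pos [0.7046 0.1946 0.2095] yaw 104.45 F [0.6 0.5 0.4] op 0.003 tilt [ 0.0344 -0.0024 -0.9994]
[[-0.1, -3.8, 1.3], 0.0]
[[-0.1, -3.8, 1.3], 0.0]
[[-0.1, -3.8, 1.3], 0.0]
[[-0.1, -3.8, 1.3], 0.0]
[[-0.1, -3.8, 1.3], 0.0]
```

Now push toward -y (tool), feeling for contact.

Request:
send_rows --motion '[[[0,-4,1],0],[[0,-4,1],0],[[0,-4,1],0],[[0,-4,1],0],[[0,-4,0],0]]'

```text
time_s: 16.95
position: [0.6854, 0.1898, 0.206]
tcp_rot: [[-0.249, 0.968, 0.041], [0.968, 0.25, -0.0], [-0.011, 0.04, -0.999]]
force: [4.3, 1.2, -2.6]
opening: 0.006
```

Request:
send_rows --motion '[[[0,-5,0],0],[[0,-5,0],0],[[0,-5,0],0],[[0,-5,0],0],[[0,-5,0],0]]'

```text
time_s: 17.37
position: [0.6665, 0.1849, 0.2108]
tcp_rot: [[-0.249, 0.967, 0.063], [0.968, 0.249, 0.004], [-0.011, 0.062, -0.998]]
force: [4.8, 2.2, 1.4]
opening: 0.006
```

```bash
python3 -c "
from h import *
s=bot.read_state();print(fx(s['position']),s['force']);plan(s['position'])"
```

```text
[0.0364 0.0004 0.1308] [4.75340254 2.2112012  1.39546307]
t 17.37 pos [0.6665 0.1849 0.2108] yaw 104.41 F [4.8 2.2 1.4] op 0.006 tilt [ 0.0626  0.0043 -0.998 ]
[[0.0, 0.0, 0.0], 0.0]
```

Request:
send_rows --motion '[[[0,-13,1],0],[[0,-13,1],0],[[0,-13,1],0],[[0,-13,1],0],[[0,-13,2],0]]'

```text
time_s: 17.78
position: [0.6079, 0.1691, 0.2063]
tcp_rot: [[-0.249, 0.965, 0.083], [0.969, 0.249, 0.007], [-0.013, 0.082, -0.997]]
force: [5.2, 1.5, -3.2]
opening: 0.004
```

```bash
python3 -c "
from h import *
s=bot.read_state();print(fx(s['position']),s['force']);plan(s['position'])
for th in (1.4,1.2,1,.8,.6): print(th,fx(bar(th))+[.017,0,-.012])"
```

```text
[-0.0243 -0.0003  0.1263] [ 5.19821375  1.49891713 -3.18435407]
t 17.78 pos [0.6079 0.1691 0.2063] yaw 104.39 F [ 5.2  1.5 -3.2] op 0.004 tilt [ 0.0825  0.0073 -0.9966]
[[0.0, 0.0, 0.0], 0.0]
1.4 [-0.0068  0.      0.126 ]
1.2 [-0.0337  0.      0.1185]
1 [-0.0586  0.      0.1058]
0.8 [-0.0805  0.      0.0884]
0.6 [-0.0985  0.      0.067 ]
```

Request:
send_rows --motion '[[[0,-12,4],0],[[0,-12,6],0],[[0,-12,6],0],[[0,-12,7],0],[[0,-12,8],0]]'

```text
time_s: 18.2
position: [0.5533, 0.1546, 0.1739]
tcp_rot: [[-0.248, 0.964, 0.098], [0.969, 0.248, 0.01], [-0.014, 0.097, -0.995]]
force: [9.0, 5.4, -5.0]
opening: 0.003
```

```bash
python3 -c "
from h import *
s=bot.read_state();print(fx(s['position']),s['force']);plan(s['position'])"
```

```text
[-0.0808 -0.0008  0.0939] [ 9.02716997  5.40224121 -4.99542671]
t 18.2 pos [0.5533 0.1546 0.1739] yaw 104.33 F [ 9.   5.4 -5. ] op 0.003 tilt [ 0.0979  0.0103 -0.9951]
[[0.0, 0.0, 0.0], 0.0]
```

Request:
send_rows --motion '[[[0,-9,9],0],[[0,-9,11],0],[[0,6,0],0],[[0,3,-10],0],[[0,0,-20],0]]'

```text
time_s: 18.62
position: [0.5327, 0.1503, 0.1787]
tcp_rot: [[-0.248, 0.966, 0.075], [0.969, 0.248, 0.007], [-0.012, 0.074, -0.997]]
force: [1.7, 0.7, -0.0]
opening: 0.005
```

Request:
send_rows --motion '[[[0,0,-15],0],[[0,0,-10],0],[[0,0,0],0],[[0,0,0],0],[[0,0,0],0]]'

```text
time_s: 19.03
position: [0.525, 0.1491, 0.2071]
tcp_rot: [[-0.25, 0.967, 0.06], [0.968, 0.25, 0.003], [-0.012, 0.059, -0.998]]
force: [-0.2, -0.3, 0.2]
opening: 0.006
```

```bash
python3 -c "
from h import *
s=bot.read_state();print(fx(s['position']),s['force']);plan(s['position'])
d=capture('scene');cv2.imwrite('pics/s6.png',cv2.resize(d['image'][150:350,360:560],None,fx=3,fy=3,interpolation=cv2.INTER_CUBIC))
print([(r['p'],r['xy']) for r in place_of('scene','handle')],[(th,proj(d,[bar(th)])) for th in(.5,.6,.7)], proj(d,[s['position']]))"
```

```text
[-0.1095  0.0009  0.1271] [-0.17850137 -0.34322426  0.24065372]
t 19.03 pos [0.525  0.1491 0.2071] yaw 104.45 F [-0.2 -0.3  0.2] op 0.006 tilt [ 0.0599  0.0031 -0.9982]
[[0.0, 0.0, 0.0], 0.0]
[(0.73, [452.5, 212.8]), (0.65, [346.2, 119.0])] [(0.5, array([[449.51980859, 213.6830048 ]])), (0.6, array([[450.74841347, 212.7794106 ]])), (0.7, array([[451.92095573, 212.5449107 ]]))] [[456.61593479 199.61793567]]
```

View pics/s6.png

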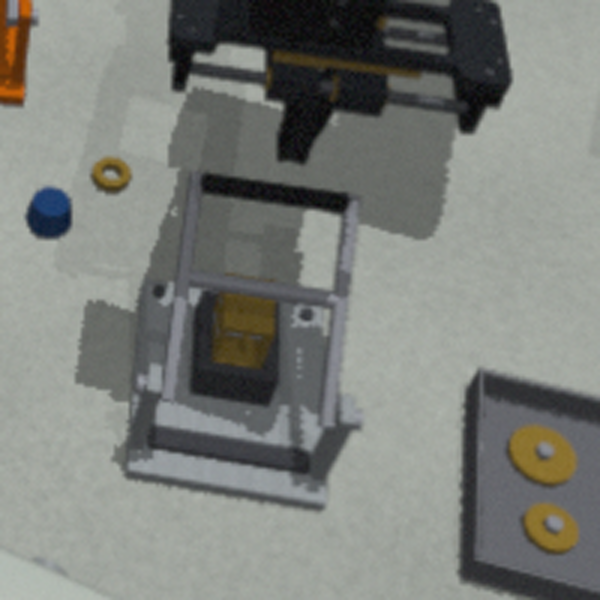

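The clamp stays where I left it at about 0.65 rad: handle at crop (275,190), cartridge upright in the pocket below. The fingers are above the handle, and I now press down.

Request:
send_rows --motion '[[[0,-2,6],0],[[0,-2,6],0],[[0,-1,6],0],[[0,-1,6],0],[[0,-1,4],0]]'

```text
time_s: 19.55
position: [0.5178, 0.147, 0.1736]
tcp_rot: [[-0.25, 0.967, 0.054], [0.968, 0.25, 0.003], [-0.011, 0.053, -0.999]]
force: [-0.3, -0.5, -0.2]
opening: 0.007
```

```bash
python3 -c "
from h import *
s=bot.read_state();print(fx(s['position']),s['force']);plan(s['position'])"
```

```text
[-0.117   0.0007  0.0936] [-0.29497436 -0.52695418 -0.22136308]
t 19.55 pos [0.5178 0.147  0.1736] yaw 104.45 F [-0.3 -0.5 -0.2] op 0.007 tilt [ 0.0543  0.0027 -0.9985]
[[0.0, 0.0, 0.0], 0.0]
```

Request:
send_rows --motion '[[[0,-2.5,5],0],[[0,-2.5,5],0],[[0,-2.5,5],0],[[0,-2.5,5],0],[[0,-2.5,5],0]]'

```text
time_s: 19.97
position: [0.5037, 0.1432, 0.1451]
tcp_rot: [[-0.25, 0.967, 0.048], [0.968, 0.25, 0.002], [-0.011, 0.047, -0.999]]
force: [-1.9, -0.4, 3.6]
opening: 0.005
```

```bash
python3 -c "
from h import *
s=bot.read_state();r=fx(s['position']);print(r,s['force'],'theta if touching',np.arcsin((r[2]-.007)/.14), 'bar x',-.14*np.cos(np.arcsin((r[2]-.007)/.14)));plan(s['position'])"
```

```text
[-0.1316  0.0005  0.0651] [-1.93802072 -0.41389968  3.57634475] theta if touching 0.4279428029735057 bar x -0.12737499754661433
t 19.97 pos [0.5037 0.1432 0.1451] yaw 104.48 F [-1.9 -0.4  3.6] op 0.005 tilt [ 0.0484  0.0015 -0.9988]
[[0.0, 0.0, 0.0], 0.0]
```

Request:
send_rows --motion '[[[0,-0.7,5],0],[[0,-0.7,5],0],[[0,-0.7,5],0],[[0,-0.7,5],0],[[0,-0.7,4],0]]'

```text
time_s: 20.38
position: [0.4941, 0.1408, 0.1185]
tcp_rot: [[-0.252, 0.967, 0.036], [0.968, 0.252, -0.002], [-0.01, 0.034, -0.999]]
force: [-1.7, -1.7, 3.1]
opening: 0.003
```

```bash
python3 -c "
from h import *
s=bot.read_state();r=fx(s['position']);print(r,s['force'],'theta if touching',np.arcsin((r[2]-.007)/.14), 'bar x',-.14*np.cos(np.arcsin((r[2]-.007)/.14)));plan(s['position'])"
```

```text
[-0.1416  0.0006  0.0385] [-1.67987307 -1.69205603  3.12479406] theta if touching 0.22694303617851994 bar x -0.13641022688933555
t 20.38 pos [0.4941 0.1408 0.1185] yaw 104.58 F [-1.7 -1.7  3.1] op 0.003 tilt [ 0.0356 -0.0015 -0.9994]
[[0.0, 0.0, 0.0], 0.0]
```

Request:
send_rows --motion '[[[0,1,2],0],[[0,1,2],0],[[0,0.5,2],0],[[0,0.5,2],0],[[0,0,2],0]]'

```text
time_s: 20.8
position: [0.4957, 0.1415, 0.1069]
tcp_rot: [[-0.252, 0.967, 0.031], [0.968, 0.252, -0.002], [-0.01, 0.03, -1.0]]
force: [-4.3, -1.6, 6.0]
opening: 0.006
```

Request:
send_rows --motion '[[[0,0,2],0],[[0,0,2],0],[[0,0,2],0],[[0,0,2],0],[[0,0,2],0]]'

```text
time_s: 21.22
position: [0.4945, 0.1412, 0.0965]
tcp_rot: [[-0.253, 0.967, 0.027], [0.967, 0.253, -0.003], [-0.01, 0.025, -1.0]]
force: [-4.3, -1.9, 6.2]
opening: -0.001
```

```bash
python3 -c "
from h import *
s=bot.read_state();r=fx(s['position']);print(r,s['force'],'theta if touching',np.arcsin((r[2]-.007)/.14), 'bar x',-.14*np.cos(np.arcsin((r[2]-.007)/.14)));plan(s['position'])"
```

```text
[-0.1411  0.0008  0.0165] [-4.31830511 -1.92126586  6.21324407] theta if touching 0.06790932679922028 bar x -0.13967730667506445
t 21.22 pos [0.4945 0.1412 0.0965] yaw 104.65 F [-4.3 -1.9  6.2] op -0.001 tilt [ 0.0269 -0.003  -0.9996]
[[0.0, 0.0, 0.0], 0.0]
```

Request:
send_rows --motion '[[[0,0,1],0],[[0,0,1],0],[[0,0,1],0],[[0,0,1],0],[[0,0,1],0]]'

```text
time_s: 21.63
position: [0.494, 0.1411, 0.0915]
tcp_rot: [[-0.254, 0.967, 0.025], [0.967, 0.254, -0.004], [-0.01, 0.023, -1.0]]
force: [-4.1, -0.8, 5.9]
opening: 0.006
```

Request:
send_rows --motion '[[[0,0,1],0],[[0,0,1],0],[[0,0,1],0],[[0,0,1],0],[[0,0,1],0]]'

```text
time_s: 22.05
position: [0.4937, 0.141, 0.0869]
tcp_rot: [[-0.254, 0.967, 0.024], [0.967, 0.255, -0.004], [-0.01, 0.022, -1.0]]
force: [-4.1, -0.9, 6.9]
opening: 0.008
```

Request:
send_rows --motion '[[[0,0,1],0],[[0,0,1],0],[[0,0,1],0],[[0,0,0],0],[[0,0,0],0]]'

```text
time_s: 22.47
position: [0.4948, 0.1412, 0.0857]
tcp_rot: [[-0.255, 0.967, 0.026], [0.967, 0.255, -0.004], [-0.011, 0.024, -1.0]]
force: [-0.3, -0.5, 1.0]
opening: 0.003
```

Request:
send_rows --motion '[[[0,0,1],0],[[0,0,1],0],[[0,0,1],0],[[0,0,1],0],[[0,0,1],0]]'

```text
time_s: 22.88
position: [0.4953, 0.1413, 0.0851]
tcp_rot: [[-0.256, 0.966, 0.027], [0.967, 0.256, -0.005], [-0.012, 0.025, -1.0]]
force: [-4.6, -0.9, 13.3]
opening: 0.005
```

Motion stopped at 13 N on the handle, about 17 N on the cartridge, so it is home. I lift off straight up.

Request:
send_rows --motion '[[[0,0,1],0],[[0,0,1],0],[[0,0,1],0],[[0,0,-1],0],[[0,0,-4],0]]'

```text
time_s: 23.3
position: [0.4969, 0.1417, 0.0902]
tcp_rot: [[-0.256, 0.966, 0.032], [0.967, 0.257, -0.004], [-0.012, 0.03, -0.999]]
force: [-0.6, -0.5, -0.5]
opening: 0.002
```

Request:
send_rows --motion '[[[0,0,-15],0],[[0,0,-25],0],[[0,-5,-25],0],[[0,-10,-25],0],[[0,-10,-25],0]]'

```text
time_s: 23.72
position: [0.4733, 0.1364, 0.2037]
tcp_rot: [[-0.255, 0.966, 0.034], [0.967, 0.255, -0.003], [-0.011, 0.032, -0.999]]
force: [0.2, -0.1, 0.4]
opening: 0.006
```

Request:
send_rows --motion '[[[-30,0,-10],0],[[-30,0,-10],0],[[-30,0,0],0],[[-30,0,0],0],[[-30,0,0],0]]'

```text
time_s: 24.13
position: [0.5173, -0.0078, 0.2342]
tcp_rot: [[-0.266, 0.962, 0.056], [0.964, 0.266, -0.001], [-0.016, 0.054, -0.998]]
force: [1.2, 0.5, 0.8]
opening: 0.004
```

Request:
send_rows --motion '[[[-20,0,0],0],[[-20,0,0],0],[[-20,0,0],0],[[0,0,0],0],[[0,0,0],0]]'

```text
time_s: 24.55
position: [0.5418, -0.0767, 0.2366]
tcp_rot: [[-0.257, 0.964, 0.071], [0.966, 0.258, -0.006], [-0.025, 0.067, -0.997]]
force: [-0.4, -0.4, 0.7]
opening: 0.009
```

```bash
python3 - <<'E'
from h import *
s=bot.read_state();print(s['time_s'],s['position'],s['force'])
ims={}
for n in("scene","top"):
  d=capture(n);ims[n]=d
  for t in ["cartridge","handle","mouth","dome","shell","weight"]:
    print(n,t,[(round(r["p"],2),[round(float(v),1) for v in r["xy"]]) for r in place_of(n,t)][:3])
  for th in(-.01,.0,.1,.18): print(n,th,proj(d,[bar(th)])[0])
a=cv2.resize(ims["scene"]["image"][210:330,385:505],(400,400),interpolation=cv2.INTER_CUBIC)
b=cv2.resize(ims["top"]["image"][130:230,160:260],(400,400),interpolation=cv2.INTER_CUBIC)
cv2.imwrite("pics/end.png",np.hstack([a,b]))
E
```

```text
24.55 [ 0.54179925 -0.07670068  0.23662834] [-0.43657593 -0.3620183   0.72377444]
scene cartridge [(0.67, [439.1, 272.8])]
scene handle [(0.69, [442.7, 229.4])]
scene mouth [(0.65, [346.9, 144.3])]
scene dome [(0.96, [324.5, 307.1]), (0.31, [374.0, 224.7])]
scene shell [(0.69, [215.7, 197.4])]
scene weight [(0.65, [374.8, 223.9]), (0.36, [440.0, 259.4])]
scene -0.01 [442.85753634 227.24938888]
scene 0.0 [442.98879052 226.86028059]
scene 0.1 [444.30763797 223.20900813]
scene 0.18 [445.36649764 220.6211781 ]
top cartridge [(0.77, [208.6, 182.1])]
top handle [(0.67, [343.6, 309.7]), (0.58, [211.7, 210.4])]
top mouth [(0.56, [332.0, 281.7])]
top dome [(0.64, [282.3, 124.0]), (0.17, [213.6, 186.2])]
top shell [(0.82, [416.3, 182.3])]
top weight [(0.53, [274.1, 214.4])]
top -0.01 [211.81146561 209.93239821]
top 0.0 [211.70086051 209.90455306]
top 0.1 [210.51632631 209.32736074]
top 0.18 [209.46957385 208.46881123]
```

View pics/end.png

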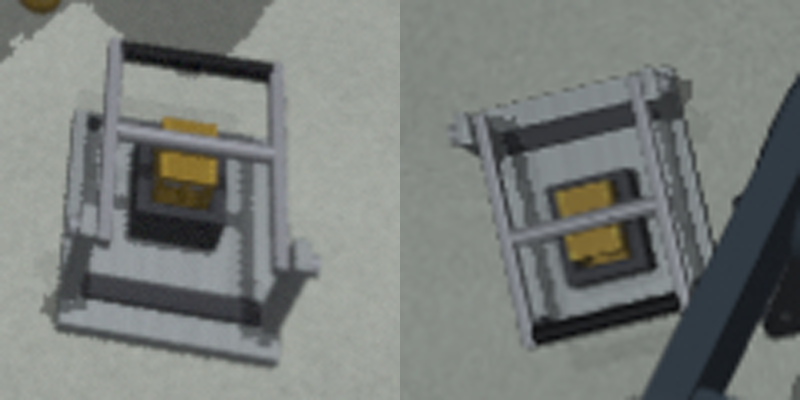

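The handle reads within about 2 px of θ≈0 in both views: scene (443,229), top (212,210). The press bar lies across the cartridge top, the bystanders show no real shift, and the arm is clear.

```bash
python3 -c "
from rig import bot
print(bot.hand_in())"
```

```text
the job is handed in; nothing more can be done
None
```

The cartridge is in the grey fixture's pocket, driven home on the seat with the clamp left holding it. I handed the job in at about 25 s of the 72 s; no verdict came back.

**Placing:** I gripped the cartridge across its 34 mm and lowered it into the pocket without any jamming force. I let it go once the force had risen by about 5 N, which matches the ejector's first push.

**Clamping:** I pushed the handle over from behind with the shut fingers, then pressed it down from above. The drive took a steady 6–7 N. Motion then stopped at about 13 N on the handle, which I estimate as 17 N on the cartridge. After a brief second press I lifted off.

**Last checks:**
- **Clamp:** both cameras put the handle within about 2 px of a clamp angle near 0 rad, with the press bar across the cartridge top. That is near the bottom of the expected home range.
- **Robot:** the gripper was empty and clear of everything.
- **Bystanders:** the dome and weight showed shifts of only about 1 px. The shell read 3 px (roughly 7 mm) off, which I put down to detection noise because the arm never went near it.

**Not confirmed:** I could not measure the forces on the seat and under the clamp after release. That it stays pressed rests on the stop I felt and the hinge's stiffness. The wrist camera and the grasp geometry disagreed by 2–4 mm about where the cartridge sat in the grip, but it fitted anyway.

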